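# Weigh a batch of bangles and file it in the stock tray

## Task

Zero the scale with its orange button while the scoop on it is still empty, push the blue toothed divider fully home in the tray's slotted rail, and put every copper bangle lying on the bench into that scoop and let go so that the whole batch is weighed there together for a second or two. Then carry the loaded scoop level to the tray, hold it over the empty compartment, tip it there until all the copper bangles have slid out into that compartment, and put the empty scoop back on the middle of the scale. Leave the brass bangles and everything else on the bench where they are.

Things in the scene. Friction and masses are not known exactly. Their poses are not given: they have to be found in the camera images.
- scale: Bench scale, fixed. Grey body 200 mm wide (y) from x = -166 to +100 mm, 40 mm high, with a bright square platform 160 x 160 mm whose flat top is 54 mm above the bench. Origin: on the bench under the platform's centre. x points away from its dark display, z up.
- zero (a joint): The scale's zero button: orange, round, 24 mm across, on the panel before the platform. Value: how far it is pressed, 0 up to 0.006 m fully down (about 4 N), springs back.
- zero_top (a point): Centre of the zero button's top, at rest 59 mm above the bench, 145 mm before the scale's centre and 82 mm to the side (scale x = -145, y = -82).
- scoop: Flat aluminium scoop on the scale, loose, 0.18 kg. Origin: underside centre of the pan; x to the open lip, z up. Pan 200 (x) x 144 mm (y), floor 3 mm; side walls 12 mm, rear wall (x = -100) 14 mm high, 4 mm thick; front open at x = +100. Smooth metal: bangles begin to slide on it at 17 to 23 degrees of tilt.
- scoop_grip (a point): Middle of the scoop's wooden bar handle, 155 mm behind the pan's centre, 34 mm above its underside. The bar runs from x = -116 to -226 mm, 20 mm wide (scoop y) and 20 mm tall (z 24 to 44), pinched across its width. A bracket 30 mm wide, 41 mm high joins it to the rear wall (x = -116 to -100).
- scoop_lip (a point): Middle of the scoop's open front edge, 100 mm ahead of the pan's centre, 3 mm above its underside.
- tray: Wooden stock tray, fixed, open on top: outside 180 (x) x 302 mm (y), 50 mm high, walls and floor 6 mm. Origin: on the bench under its centre, z up. A dark slotted rail 32 mm wide, 18 mm high crosses the floor along x at y = 0, parting two compartments of 168 x 129 mm: the +y one is empty, the other holds the brass bangles.
- slot_mid (a point): Mouth of the middle slot, at the centre of the rail's top, 24 mm above the bench. Five slots, 32 mm apart along the tray's x axis, each 16 x 16 mm and 17 mm deep.
- bay (a point): Centre of the floor of the empty compartment, 80.5 mm from the tray's centre towards +y, 6 mm above the bench.
- divider: Blue plastic strip standing on its teeth, loose, 0.09 kg: 150 long (x), 12 thick (y), 62 mm high. Origin: centre of its foot, level with the tooth tips, z up. Five teeth, 32 mm apart along x, 12 x 12 mm, 16 mm long, tapered to 9 mm at the tips; above them a flange 28 mm wide (y), 6 mm thick. Fits either way round. Home, the flange rests on the rail and its origin is 8 mm above the bench.
- tub: White tub with blue lid, 84 mm across; leave alone.
- jar: Green glass jar, 80 mm across; leave alone.
- hammer: Chasing hammer, 240 mm, lying on the bench; leave alone.
- punch1: Steel punch, 110 x 9 x 9 mm, lying on the bench; leave alone.
- punch2: Steel punch, 110 x 9 x 9 mm, lying on the bench; leave alone.
- stone: Two stacked rubbing stones, 100 x 55 mm; leave alone.
- copper1: Copper bangle, a closed ring lying flat, 60 mm across, 26 mm high, wall 4 mm, about 35 g. Origin: centre of its underside, z up. It may be absent.
- copper2: Copper bangle, a closed ring lying flat, 60 mm across, 26 mm high, wall 4 mm, about 35 g. Origin: centre of its underside, z up. It may be absent.
- copper3: Copper bangle, a closed ring lying flat, 60 mm across, 26 mm high, wall 4 mm, about 35 g. Origin: centre of its underside, z up. It may be absent.
- copper4: Copper bangle, a closed ring lying flat, 60 mm across, 26 mm high, wall 4 mm, about 35 g. Origin: centre of its underside, z up. It may be absent.
- copper5: Copper bangle, a closed ring lying flat, 60 mm across, 26 mm high, wall 4 mm, about 35 g. Origin: centre of its underside, z up. It may be absent.
- brass1: Brass bangle of the same size, lying in the tray's other (-y) compartment; leave alone.
- brass2: Brass bangle of the same size, lying in the tray's other (-y) compartment; leave alone.

How it is judged:
By the outcome, as a careful person would: the job done as asked, in the order asked, and still so for the second after the job is handed in, with the robot touching nothing.
Of copper1, copper2, copper3, copper4, copper5 only 3 to 5 are there at a start; the rules pass over those that are not, and their reading is None.
At some moment in a run one of copper1, copper2, copper3, copper4, copper5 may be knocked a few centimetres aside while the robot is not near it.
It also fails if it takes over 210 s, if anything falls off the work surface, if the arm or the gripper's body presses on something with over 40 N, if the wrist force passes 120 N, or if a joint passes its speed limit or range.

## Robot

A 6-joint arm with a two-finger parallel gripper is mounted at the origin on the work surface. World frame = base frame: x ahead of the robot, y to its left, z up, the work surface at z = 0. Lengths are in mm, angles in rad, forces in N, time in s.
With the tool pointing down it reaches from about 350 to 775 mm from the base axis. Payload 5.5 kg.
Tool frame: the origin (TCP) lies midway between the tips of the shut fingers; the grasp point (between the pads) lies 19 mm behind it (robot.grasp_offset is the distance from the TCP to the grasp point, in mm); z points along the fingers, y is the direction in which the jaws open and shut (so a half turn about z gives the same grasp; the last joint's range is limited). The gripper opens to 85 mm and grips with 20 to 120 N. Pads are 22 mm wide; open, the fingers measure 114 mm over their backs; the gripper's body (76 mm by 85 mm) begins 54 mm behind the grasp point. The pads swing forward as they close: fully open they stand 13 mm farther back than shut.
Start: joints at [1.118, 0.313, 0.046, 1.304, 0, 1.431], TCP at [176.966, 547.133, 231.323] pointing down, gripper open.
Joint ranges: [-2.76, 2.76], [-0.86, 1.69], [-1.03, 1.26], [-2.2, 2.34], [-1.47, 1.5], [-3.14, 3.14]. Speed limits (rad/s): [2.57, 2.57, 3.14, 3.14, 3.14, 3.14].

## Interface

Orientations are given as a 3x3 rotation matrix whose columns are the frame's x, y, z axes.
In Python, from station import robot, viewer, finder gives the robot as it stands.
- The arm moves only by the tool carry_out, never from a script. Its argument "moves" is a list of rows, each a list of 3 entries, a list of its own where there are three numbers: the shift along the tool's x, y, z as a fraction of full scale, then the turn, a rotation vector about the tool's x, y, z as a fraction of full scale, then the opening, from -1 (shut) to 1 (fully open). In form: [[[x, y, z], [ax, ay, az], jaw], ...]. A call has 1 to 12 rows; each row is the pose to reach, as a shift and turn from the pose commanded when the call began, along the tool's axes at that moment, turning the shorter way round; what a row does not reach only later rows make up. Full scale, the value 1, is 0.5 m for a shift and 2 pi rad for a turn. A row lasts 1/8 s, in which the tool goes at most 62.5 mm and 10.7 degrees, less where a joint would pass 70% of its speed; a pose out of reach is approached as far as the arm can. A call with a number of a shift or a turn outside -1 to 1 is refused whole. A call with a gripper value outside its range is refused whole. The fingers move at their own pace and stop on an object; "squeeze" is the grip in N (left out, the last holds). Time passes only in rows, so rows that repeat a pose let the fingers close. It gives the time, the measured TCP pose, the force and the opening at its end, in the units of the state.
- robot.get_obs(): the state, without advancing time (a new reading comes with each control period).
- viewer.get_image(name): name is "side" or "top"; returns the picture (400x640x3 uint8, red, green, blue); there is no depth.
- viewer.calibration(name): a dict with "K" (3x3 intrinsics, pixels), "R" (3x3) and "t" (3): a world point X has camera coordinates R X + t. Camera axes: x right, y down, z forward; pixel columns grow to the right and rows downward; lengths in mm; the calibration is good to about 2 mm. A picture is of the moment at which its call begins. calibration takes no time and is no camera call.
- robot.job_done(): hands the job in, once; it reports no verdict.
Trained networks look in the newest picture that a camera, given by its name, has taken for a name from the list of things; names that differ only in an ending like _2 or _b are one class to them, and where a whole thing is asked for, a point or a joint stands for the part that bears it (a point fixed in the world has none). Each returns a list of dicts, best first, with "p" (0 to 1); they miss things now and then, are a little off and sometimes report something else, mostly with a low value. They report only what shows in the picture. A call takes as long as a camera call.
- finder.look_for(camera, target): "pixel" ([row, column] in pixels, amid what is visible of it).
- finder.spot_point(camera, target): "pixel" ([row, column] in pixels: a listed point, or the origin of a listed thing).
The state is a dict: "time": time; "q": joint angles; "qvel": joint speeds; "effort": joint torques, N m; "tool_pos": TCP position; "eef_rot": TCP orientation; "contact_force": force on the tool from outside, world axes, zero at the start; "torque": the same for the moment, N m; "gripper_width": finger opening in mm.
Only numpy, scipy, OpenCV 4.12 (cv2) and the standard library are available. Lean on these libraries where they do the work, as an engineer would, in place of code of your own. Each camera call takes 0.05 s, during which the arm holds its last target.

## Working session

There is one attempt and no reset: what is moved stays moved. The work goes in short steps, Python scripts to look and compute and a tool call to move; the robot and the scene stay as the last step left them, time stands still between calls to the robot, and variables do not carry over. Pictures are saved under pics/ and viewed, and the job is handed in when it is done.

Besides the shell and the picture viewer there is one more tool, called after "Emit:" as name(argument=value, ...) on one line, values as JSON. carry_out: Moves the arm, as the interface text tells. Its arguments: {"type":"object","properties":{"moves":{"type":"array","items":{"type":"array"}},"squeeze":{"type":"number"}},"required":["moves"]}

```bash
ls; mkdir -p pics; cat > h.py <<'E'
from station import robot, viewer, finder
import numpy as np, cv2
def snap(c,fn):
    im=viewer.get_image(c); cv2.imwrite('pics/'+fn,cv2.cvtColor(im,cv2.COLOR_RGB2BGR)); return im
def ray(c,px):
    k=viewer.calibration(c); K,R,t=[np.array(k[a],float) for a in 'KRt']
    d=R.T@np.linalg.inv(K)@np.array([px[1],px[0],1.]); o=-R.T@t.ravel(); return o,d
def at(c,px,z):
    o,d=ray(c,px); return o+d*(z-o[2])/d[2]
def proj(c,X):
    k=viewer.calibration(c); K,R,t=[np.array(k[a],float) for a in 'KRt']
    p=K@(R@np.array(X,float)+t.ravel()); return np.array([p[1]/p[2],p[0]/p[2]])
E
python3 - <<'E'
from h import *
np.set_printoptions(precision=3,suppress=True)
snap('top','t0.png'); snap('side','s0.png')
o=robot.get_obs(); print(o)
for c in('top','side'):
    print(c,viewer.calibration(c))
E
```

```text
pics
{'time': 0.1, 'q': array([1.118, 0.314, 0.045, 1.304, 0.   , 1.431]), 'qvel': array([-0.   , -0.002,  0.001, -0.001, -0.001, -0.   ]), 'effort': array([  0.002, -48.172,  29.924,   0.013,  -0.   ,  -0.   ]), 'tool_pos': array([176.735, 546.71 , 230.503]), 'eef_rot': array([[-0.951,  0.308, -0.001],
       [ 0.308,  0.951, -0.001],
       [ 0.   , -0.002, -1.   ]]), 'contact_force': array([-0.643,  0.425, -0.174]), 'torque': array([-0.048,  0.014,  0.081]), 'gripper_width': 85.1670427735801}
top {'K': array([[361.27 ,   0.   , 314.613],
       [  0.   , 361.27 , 200.968],
       [  0.   ,   0.   ,   1.   ]]), 'R': array([[ 0.113, -0.994,  0.003],
       [-0.967, -0.11 , -0.232],
       [ 0.231,  0.023, -0.973]]), 't': array([ 18.386, 602.515, 960.181])}
side {'K': array([[419.854,   0.   , 318.6  ],
       [  0.   , 419.854, 198.622],
       [  0.   ,   0.   ,   1.   ]]), 'R': array([[ 0.986, -0.166, -0.019],
       [-0.107, -0.543, -0.833],
       [ 0.128,  0.823, -0.554]]), 't': array([-546.34 ,  182.215,  990.47 ])}
```

View pics/t0.png

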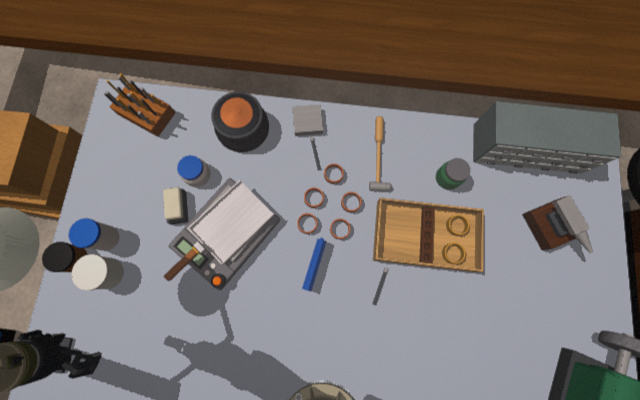

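View pics/s0.png

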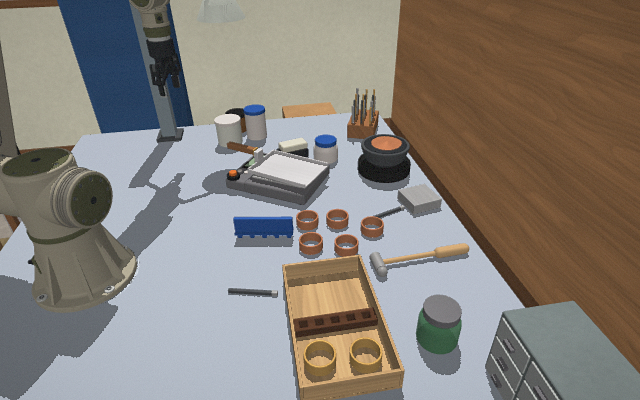

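```bash
python3 - <<'E'
from h import *
np.set_printoptions(precision=1,suppress=True)
viewer.get_image('top');viewer.get_image('side')
Z=dict(scale=0,zero_top=59,scoop=54,scoop_grip=88,scoop_lip=57,tray=0,slot_mid=24,bay=6,divider=0,copper1=0,brass1=6)
for n,z in Z.items():
    for c in('top','side'):
        for r in finder.spot_point(c,n)[:6]:
            print(n,c,np.array(r['pixel']),round(r['p'],2),at(c,r['pixel'],z)[:2])
E
```

```text
scale side [182.1 287. ] 0.67 [508.6 331.1]
zero_top top [157.1 317.9] 0.7 [733.7  91.9]
zero_top top [281.3 214.4] 0.37 [343.5 333.9]
zero_top side [170.5 228.2] 0.55 [333.  336.6]
zero_top side [364.2 317.8] 0.38 [ 491.3 -371.2]
zero_top side [320.6 335.3] 0.25 [ 539.2 -285.1]
scoop top [217.1 231.5] 0.71 [526.3 318.2]
scoop side [148.8 247.1] 0.28 [393.3 482.4]
scoop_grip top [259.9 185.2] 0.73 [390.6 414.2]
scoop_grip side [147.6 250.1] 0.73 [405. 420.]
scoop_grip side [356.  364.8] 0.4 [ 567.5 -390. ]
scoop_lip top [197.6 257.4] 0.7 [591.  252.5]
scoop_lip side [175.2 319.1] 0.97 [600.1 257.6]
tray top [237.8 424.5] 0.57 [ 538.2 -250.7]
tray side [328.5 333.9] 0.75 [ 542.5 -255.5]
slot_mid top [235.3 425.5] 0.85 [ 541.9 -246.3]
slot_mid side [320.5 336.4] 0.57 [ 547.4 -256.3]
slot_mid side [221.6 309.6] 0.56 [543.8  79.2]
bay top [235.7 397.2] 0.93 [ 534.3 -168. ]
bay side [216.2 386.4] 0.73 [758.3  87.3]
bay side [293.  326.6] 0.68 [ 544.6 -163.1]
divider top [267.  311.1] 0.85 [414.7  75.8]
divider top [251.  452.1] 0.65 [ 508.1 -333.6]
divider side [237.  265.2] 0.82 [423.5  66.7]
divider side [322.  337.2] 0.39 [ 552.4 -240.6]
copper1 top [176.9 333.4] 0.56 [696.3  38.7]
copper1 top [223.1 308.7] 0.56 [543.3  97.9]
copper1 top [200.8 350.7] 0.54 [626.4 -21.5]
copper1 top [193.9 312.2] 0.49 [634.7  97.8]
copper1 side [223.8 304.8] 0.78 [533.5 103.7]
copper1 side [229.2 367.4] 0.68 [694.2  48.2]
copper1 side [249.3 311.4] 0.65 [535.   -4.7]
copper1 side [223.1 337.7] 0.64 [622.1  89.7]
copper1 side [249.  344.9] 0.58 [617.8 -19.4]
brass1 top [222.5 456.9] 0.62 [ 594.3 -343.6]
brass1 top [252.2 452.6] 0.54 [ 504. -333.]
brass1 side [357.6 368.4] 0.84 [ 591.8 -337.8]
brass1 side [170.2 286.9] 0.72 [515.4 396.2]
```

```bash
python3 - <<'E'
import cv2
a=cv2.imread('pics/t0.png')
cv2.imwrite('pics/t0a.png',cv2.resize(a[150:310,150:380],None,fx=3.4,fy=3.4,interpolation=2))
cv2.imwrite('pics/t0b.png',cv2.resize(a[150:310,290:500],None,fx=3.6,fy=3.6,interpolation=2))
a=cv2.imread('pics/s0.png')
cv2.imwrite('pics/s0a.png',cv2.resize(a[120:270,210:400],None,fx=4,fy=4,interpolation=2))
E
```

```text
(no output)
```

View pics/t0a.png

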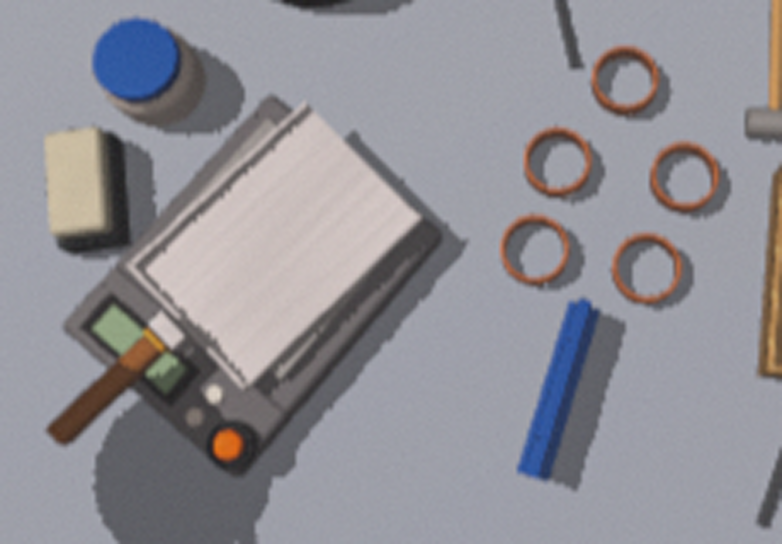

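View pics/t0b.png

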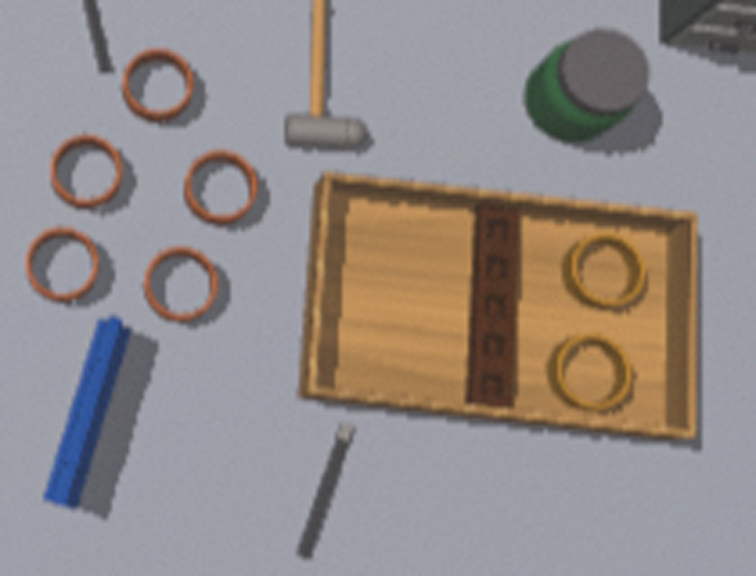

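View pics/s0a.png

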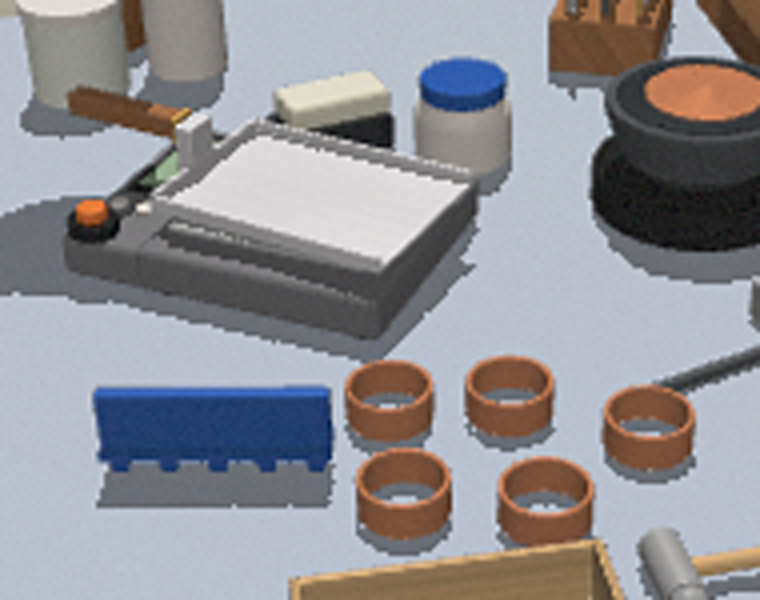

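```bash
cat > fit.py <<'E'
from h import *
from scipy.optimize import minimize
S=4
CAL={c:viewer.calibration(c) for c in('top','side')}
def projn(c,P):
    k=CAL[c];p=(P@np.array(k['R']).T+np.array(k['t']).ravel())@np.array(k['K']).T
    return p[:,:2]/p[:,2:]
def box(x0,x1,y0,y1,z0,z1):
    return np.array([[x,y,z] for x in(x0,x1) for y in(y0,y1) for z in(z0,z1)],float)
def place(P,x,y,th,z=0):
    c,s=np.cos(th),np.sin(th)
    return P@np.array([[c,s,0],[-s,c,0],[0,0,1]])+[x,y,z]
def rend(c,parts,holes=()):
    m=np.zeros((400*S,640*S),np.uint8)
    for i,q in enumerate(list(parts)+list(holes)):
        uv=((projn(c,q)+.5)*S-.5).astype(np.float32)
        cv2.fillConvexPoly(m,np.round(cv2.convexHull(uv)).astype(np.int32),0 if i>=len(parts) else 1)
    return m
def fit(parts,masks,x0,z=0):
    up={c:cv2.resize(m.astype(np.float32),None,fx=S,fy=S,interpolation=1) for c,m in masks.items()}
    def loss(v):
        L=0
        for c,u in up.items():
            r=rend(c,[place(p,v[0],v[1],v[2]/100,z) for p in parts])
            L+=np.abs(r-u).sum()/u.sum()
        return L
    best=None
    for s in(8,3):
        v=np.array(x0,float) if best is None else best.x
        best=minimize(loss,v,method='Nelder-Mead',options=dict(initial_simplex=np.vstack([v]+[v+s*e for e in np.eye(3)]),xatol=.1,fatol=1e-5))
    return best.x,best.fun
def hsv(im): return cv2.cvtColor(im,cv2.COLOR_RGB2HSV)
def rng(im,lo,hi): return cv2.inRange(hsv(im),np.array(lo),np.array(hi))>0
def near(m,px,r):
    o=np.zeros_like(m);o[max(0,int(px[0]-r)):int(px[0]+r),max(0,int(px[1]-r)):int(px[1]+r)]=1
    return m&o
E
python3 - <<'E'
from fit import *
np.set_printoptions(precision=1,suppress=True)
im={c:viewer.get_image(c) for c in('top','side')}
for c,px in(('top',(250,317)),('top',(220,214)),('top',(280,217)),('top',(212,240)),('top',(262,180)),('top',(240,400)),('top',(230,427)),('top',(205,204+100)),('side',(225,265)),('side',(225,300))):
    print(c,px,im[c][px],hsv(im[c])[px])
# divider
P=[box(-75,75,-6,6,22,62),box(-75,75,-14,14,16,22)]+[box(32*i-6,32*i+6,-6,6,0,16) for i in range(-2,3)]
ms={'top':near(rng(im['top'],(105,120,40),(125,255,255)),(262,315),40),'side':near(rng(im['side'],(105,120,40),(125,255,255)),(227,264),38)}
print({c:m.sum() for c,m in ms.items()})
th=np.deg2rad(-10)*100
for t0 in(0,-20,20): print('div',fit(P,ms,[420,72,t0]))
t=np.linspace(0,2*np.pi,40)
ring=[np.array([[30*np.cos(a),30*np.sin(a),z] for a in t for z in(0,26)])]
for i,(x,y) in enumerate([(534,100),(695,44),(530,-2),(626,94),(620,-20)]):
    ms={}
    for c in im:
        m=near(rng(im[c],(0,90,60),(15,255,255)),projn(c,np.array([[x,y,13.]]))[0][::-1],17)
        cs,_=cv2.findContours(m.astype(np.uint8),cv2.RETR_EXTERNAL,2); f=np.zeros(m.shape,np.uint8)
        cv2.drawContours(f,[max(cs,key=cv2.contourArea)],-1,1,-1); ms[c]=f>0
    for k in(('top',),('side',),('top','side')): print('cop',i,k,fit(ring,{c:ms[c] for c in k},[x,y,0]))
E
```

```text
top (250, 317) [ 48  80 143] [110 169 143]
top (220, 214) [206 193 191] [  4  19 206]
top (280, 217) [216 106  30] [ 12 220 216]
top (212, 240) [203 192 189] [  6  18 203]
top (262, 180) [88 59 41] [ 11 136  88]
top (240, 400) [179 132  85] [ 15 134 179]
top (230, 427) [80 53 39] [ 10 131  80]
top (205, 304) [157 158 168] [117  17 168]
side (225, 265) [ 29  61 110] [108 188 110]
side (225, 300) [115  76  51] [ 12 142 115]
{'top': np.int64(465), 'side': np.int64(1112)}
div (array([422.8,  68.5, -19.1]), np.float64(0.2552196681499481))
div (array([422. ,  68.8, -19.5]), np.float64(0.25258469581604004))
div (array([422.1,  68.7, -19.5]), np.float64(0.25262683629989624))
cop 0 ('top',) (array([540.5, 103.2,  -4.8]), np.float64(0.12915505468845367))
cop 0 ('side',) (array([540.1, 105.2,  -1.5]), np.float64(0.09847310930490494))
cop 0 ('top', 'side') (array([539.8, 103.8,  -4.9]), np.float64(0.24036867916584015))
cop 1 ('top',) (array([704.6,  40.2,  -1.7]), np.float64(0.15026693046092987))
cop 1 ('side',) (array([703.6,  42.9,  -3.2]), np.float64(0.10574495047330856))
cop 1 ('top', 'side') (array([703.7,  40.8,  -2. ]), np.float64(0.27143150568008423))
cop 2 ('top',) (array([535.2,   3.9,   2.7]), np.float64(0.11217809468507767))
cop 2 ('side',) (array([535.2,   5.8,  -6.8]), np.float64(0.08571180701255798))
cop 2 ('top', 'side') (array([535.1,   4.6,   3.2]), np.float64(0.20608338713645935))
cop 3 ('top',) (array([621.5,  91.7,   3.6]), np.float64(0.14647796750068665))
cop 3 ('side',) (array([621.3,  94.6,   1.7]), np.float64(0.10474694520235062))
cop 3 ('top', 'side') (array([621.4,  92.9,   3.6]), np.float64(0.26286444067955017))
cop 4 ('top',) (array([621. , -22. ,   7.7]), np.float64(0.13896799087524414))
cop 4 ('side',) (array([620.6, -19.3,   3.3]), np.float64(0.10305989533662796))
cop 4 ('top', 'side') (array([620.6, -20.6,  10.6]), np.float64(0.25440678000450134))
```

```bash
python3 - <<'E'
from fit import *
np.set_printoptions(precision=1,suppress=True)
im={c:viewer.get_image(c) for c in('top','side')}
def fillc(m):
    m=cv2.morphologyEx(m.astype(np.uint8),cv2.MORPH_CLOSE,np.ones((3,3)))
    cs,_=cv2.findContours(m,cv2.RETR_EXTERNAL,2); f=np.zeros(m.shape,np.uint8)
    cv2.drawContours(f,[max(cs,key=cv2.contourArea)],-1,1,-1); return f>0
def show(n,ms,parts,v,z):
    for c,m in ms.items():
        r=rend(c,[place(p,v[0],v[1],v[2]/100,z) for p in parts])
        a=cv2.resize(im[c],None,fx=S,fy=S,interpolation=2)[:,:,::-1].copy()
        cs,_=cv2.findContours(r,cv2.RETR_EXTERNAL,2);cv2.drawContours(a,cs,-1,(255,0,255),1)
        cs,_=cv2.findContours(cv2.resize(m.astype(np.uint8),None,fx=S,fy=S,interpolation=0),cv2.RETR_EXTERNAL,2);cv2.drawContours(a,cs,-1,(0,255,0),1)
        y,x=np.where(r);a=a[max(0,y.min()-60):y.max()+60,max(0,x.min()-60):x.max()+60]
        k=min(1,780/a.shape[1],590/a.shape[0]);cv2.imwrite(f'pics/fit_{n}_{c}.png',cv2.resize(a,None,fx=k,fy=k,interpolation=3))
# tray
P=[box(-90,90,-151,151,0,50)]
wood=lambda c:rng(im[c],(5,70,40),(30,255,255))
def nr(c,x,y,z,r): return near(wood(c),projn(c,np.array([[x,y,float(z)]]))[0][::-1],r)
ms={'top':fillc(nr('top',540,-250,25,68)),'side':fillc(nr('side',540,-250,25,75))}
for k in(('top',),('side',),('top','side')):
    v,f=fit(P,{c:ms[c] for c in k},[540,-250,5]);print('tray',k,v,f)
show('tray',ms,P,v,0)
# handle
P=[box(-226,-116,-10,10,24,44)]
ms={c:fillc(near(rng(im[c],(3,90,20),(25,255,255)),projn(c,np.array([[395,417,88.]]))[0][::-1],24)) for c in im}
for k in(('top',),('side',),('top','side')):
    v,f=fit(P,{c:ms[c] for c in k},[515,317,-68],54);g=place(np.array([[-155,0,0.]]),v[0],v[1],v[2]/100)[0];print('handle',k,v,f,g)
show('handle',ms,P,v,54)
P=[box(-96,100,-68,68,3,3)]
ms={c:fillc(near(rng(im[c],(0,0,180),(180,40,255)),projn(c,np.array([[515,317,57.]]))[0][::-1],48)) for c in im}
for k in(('top',),('side',),('top','side')):
    v,f=fit(P,{c:ms[c] for c in k},[515,317,-68],54);g=place(np.array([[-155,0,0.]]),v[0],v[1],v[2]/100)[0];print('pan',k,v,f,g)
show('pan',ms,P,v,54)
t=np.linspace(0,2*np.pi,40)
P=[np.array([[12*np.cos(a),12*np.sin(a),z] for a in t for z in(52,59)])]
ms={c:fillc(near(rng(im[c],(5,150,120),(25,255,255)),projn(c,np.array([[340,335,59.]]))[0][::-1],12)) for c in im}
for k in(('top',),('side',),('top','side')):
    print('btn',k,fit(P,{c:ms[c] for c in k},[340,335,0]))
show('btn',ms,P,[340,335,0],0)
E
```

```text
tray ('top',) [ 544.8 -252.5   -0. ] 0.023034555837512016
tray ('side',) [ 544.8 -250.     0.3] 0.05743126943707466
tray ('top', 'side') [ 544.9 -251.1   -0.2] 0.08400465548038483
handle ('top',) [515.6 316.6 -67.2] 0.3979767858982086 [394.3 413.1   0. ]
handle ('side',) [511.9 320.3 -67.5] 0.37407130002975464 [390.9 417.2   0. ]
handle ('top', 'side') [512.3 317.2 -68.3] 0.7847780585289001 [392. 415.   0.]
pan ('top',) [512.4 314.4 -67. ] 0.09241963922977448 [390.9 410.6   0. ]
pan ('side',) [ 566.3  599.4 -315.9] 0.5136203169822693 [721.3 596.7   0. ]
pan ('top', 'side') [513.8 316.  -67.4] 1.9121599197387695 [392.6 412.7   0. ]
btn ('top',) (array([346.9, 329.4,  -2.2]), np.float64(0.20789574086666107))
btn ('side',) (array([345.5, 327.8,   1.3]), np.float64(0.18159298598766327))
btn ('top', 'side') (array([346.3, 328.8,   1.3]), np.float64(0.43027162551879883))
```

```bash
cd pics; python3 - <<'E'
import cv2,numpy as np
a=[cv2.imread(f) for f in('fit_handle_top.png','fit_handle_side.png','fit_pan_top.png','fit_btn_top.png','fit_btn_side.png')]
H=np.zeros((600,800,3),np.uint8);x=y=0;rh=0
for i in a:
    i=cv2.resize(i,None,fx=.5 if i.shape[1]>500 else .8,fy=.5 if i.shape[1]>500 else .8)
    if x+i.shape[1]>800:x=0;y+=rh;rh=0
    h=min(i.shape[0],600-y);H[y:y+h,x:x+i.shape[1]]=i[:h];x+=i.shape[1];rh=max(rh,h)
cv2.imwrite('m1.png',H)
E
```

```text
(no output)
```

View pics/m1.png

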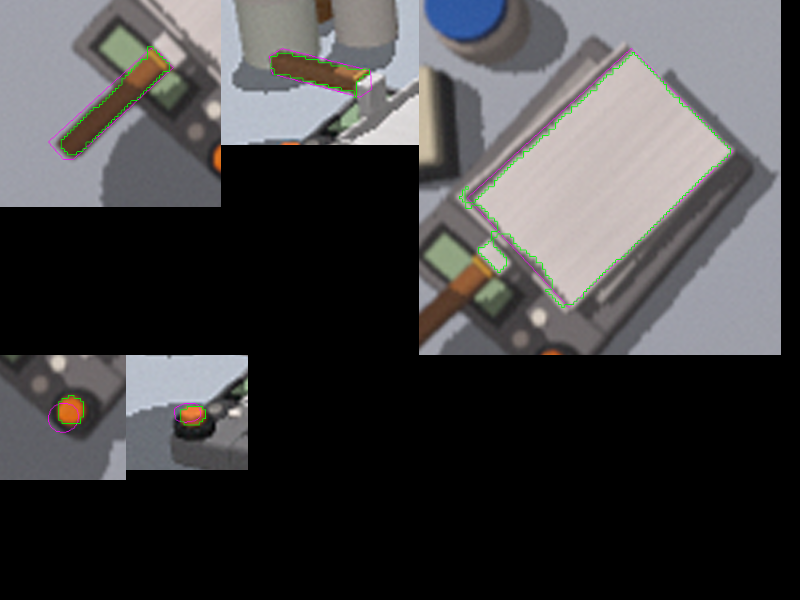

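View pics/fit_tray_top.png

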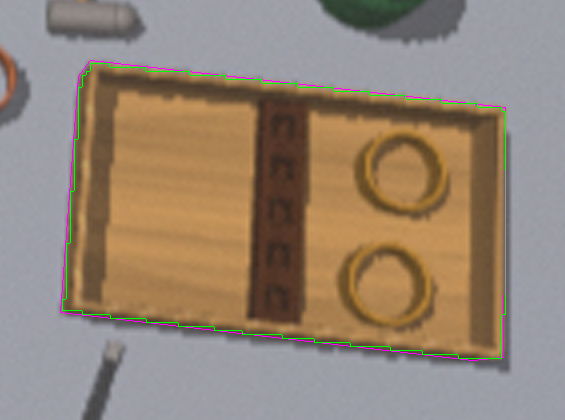

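```bash
python3 - <<'E'
from fit import *
np.set_printoptions(precision=1,suppress=True)
f=lambda u,v:((v+.5)/3.4-.5+150,(u+.5)/3.4-.5+150)
A,B,C=[at('top',f(*p),40) for p in((240,473),(440,235),(66,325))]
print(A,B,C,np.arctan2(*(B-A)[[1,0]]),np.arctan2(*(A-C)[[1,0]]),np.linalg.norm(B-A),np.linalg.norm(C-A))
for psi in(-.7,-.75,-.8,-.85):
    c,s=np.cos(psi),np.sin(psi);print(psi,np.array([346.3,328.8])-np.array([[c,-s],[s,c]])@[-145,-82])
E
```

```text
[325.1 319.3  40. ] [539.3 183.7  40. ] [427.8 485.1  40. ] -0.5641830160283788 -2.1252722257191747 253.58407424624124 195.08276712411444
-0.7 [510.  298.1]
-0.75 [508.3 290. ]
-0.8 [506.1 281.9]
-0.85 [503.6 274. ]
```

```bash
cat > plan.py <<'E'
from h import *
from scipy.spatial.transform import Rotation as Ro
def Rd(al): c,s=np.cos(al),np.sin(al); return np.array([[c,s,0],[s,-c,0],[0,0,-1.]])
def plan(*T,nd=4):
    """T: (pos,R or None) targets; prints rows relative to measured pose"""
    o=robot.get_obs(); p0=np.array(o['tool_pos']);R0=np.array(o['eef_rot'])
    print('t',o['time'],'pos',np.round(p0,1),'w',round(o['gripper_width'],1),'f',np.round(o['contact_force'],1))
    for t in T:
        p,R=t
        R=R0 if R is None else R
        s=R0.T@(np.array(p,float)-p0)/500; r=Ro.from_matrix(R0.T@R).as_rotvec()/(2*np.pi)
        print([list(map(float,np.round(s,nd))),list(map(float,np.round(r,nd)))],'mm',round(float(np.linalg.norm(s)*500)),'deg',round(float(np.linalg.norm(r)*360),1))
E
python3 - <<'E'
from plan import *
R=Rd(2.829)
plan(([346.3,328.8,110],R),([346.3,328.8,62],R),([346.3,328.8,51.5],R),([346.3,328.8,150],R))
E
```

```text
t 1.5 pos [177.  547.1 231.3] w 85.5 f [ 0.1  0.1 -0.4]
[[-0.4566, -0.3113, 0.2426], [0.0, 0.0, -0.0]] mm 302 deg 0.0
[[-0.4566, -0.3113, 0.3386], [0.0, 0.0, -0.0]] mm 324 deg 0.0
[[-0.4566, -0.3113, 0.3596], [0.0, 0.0, -0.0]] mm 330 deg 0.0
[[-0.4566, -0.3113, 0.1626], [0.0, 0.0, -0.0]] mm 288 deg 0.0
```

Emit:
carry_out(moves=[[[-0.45,-0.31,0.1],[0,0,0],-1],[[-0.4566,-0.3113,0.2],[0,0,0],-1],[[-0.4566,-0.3113,0.2426],[0,0,0],-1],[[-0.4566,-0.3113,0.2426],[0,0,0],-1],[[-0.4566,-0.3113,0.2426],[0,0,0],-1],[[-0.4566,-0.3113,0.2426],[0,0,0],-1],[[-0.4566,-0.3113,0.2426],[0,0,0],-1],[[-0.4566,-0.3113,0.2426],[0,0,0],-1],[[-0.4566,-0.3113,0.2426],[0,0,0],-1]], squeeze=60)

```text
time: 2.62
tool_pos: [346.1, 329.9, 110.7]
eef_rot: [[-0.952, 0.306, 0.001], [0.306, 0.952, 0.001], [-0.001, 0.001, -1.0]]
contact_force: [-0.2, 0.4, 0.1]
gripper_width: -0.5
```

```bash
python3 - <<'E'
from plan import *
R=Rd(2.829)
plan(([346.3,328.8,62],R),([346.3,328.8,51],R))
snap('side','s1.png');im=cv2.imread('pics/s1.png');t=cv2.imread('pics/t0.png')
snap('top','t1.png');t=cv2.imread('pics/t1.png')
a=cv2.resize(im[120:220,190:320],None,fx=3,fy=3,interpolation=2);b=cv2.resize(t[220:320,150:280],None,fx=3,fy=3,interpolation=2)
cv2.imwrite('pics/c1.png',np.hstack([a,b]))
E
```

```text
t 2.625 pos [346.1 329.9 110.7] w -0.5 f [-0.2  0.4  0.1]
[[-0.001, -0.0021, 0.0974], [0.0002, 0.0001, 0.0003]] mm 49 deg 0.1
[[-0.001, -0.0022, 0.1194], [0.0002, 0.0001, 0.0003]] mm 60 deg 0.1
```

View pics/c1.png

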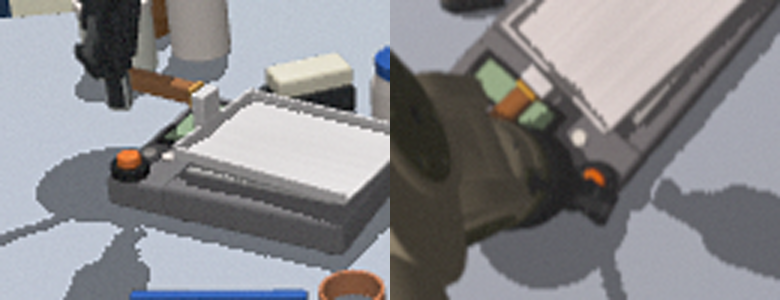

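Emit:
carry_out(moves=[[[-0.001,-0.0022,0.05],[0,0,0],-1],[[-0.001,-0.0022,0.09],[0,0,0],-1],[[-0.001,-0.0022,0.1],[0,0,0],-1],[[-0.001,-0.0022,0.105],[0,0,0],-1],[[-0.001,-0.0022,0.11],[0,0,0],-1],[[-0.001,-0.0022,0.114],[0,0,0],-1],[[-0.001,-0.0022,0.117],[0,0,0],-1],[[-0.001,-0.0022,0.117],[0,0,0],-1],[[-0.001,-0.0022,0.117],[0,0,0],-1]])

```text
time: 3.85
tool_pos: [346.7, 328.0, 52.9]
eef_rot: [[-0.952, 0.308, 0.001], [0.308, 0.952, 0.001], [-0.001, 0.001, -1.0]]
contact_force: [-3.3, -1.8, 11.5]
gripper_width: -0.0
```

```bash
python3 - <<'E'
from plan import *
snap('side','s2.png');im=cv2.imread('pics/s2.png')
cv2.imwrite('pics/c2.png',cv2.resize(im[120:220,190:320],None,fx=5,fy=5,interpolation=2))
plan()
E
```

```text
t 3.9 pos [346.7 328.   52.9] w -0.1 f [-3.6 -0.5 11.3]
```

View pics/c2.png

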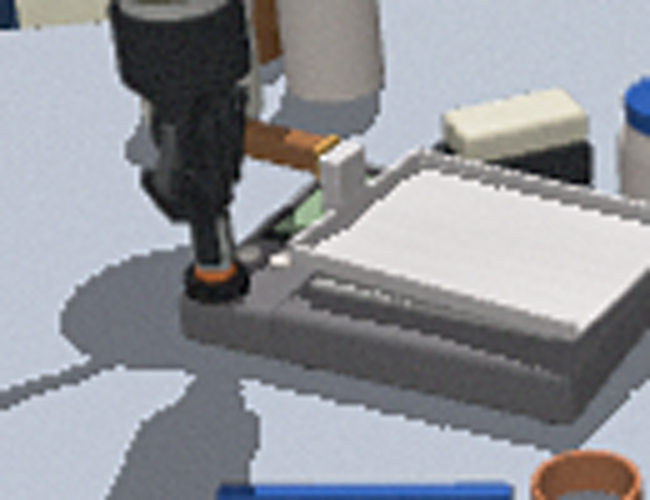

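```bash
python3 - <<'E'
from plan import *
R=Rd(2.947)
plan(([346.3,328.8,130],None),([422.1,68.7,110],R))
E
```

```text
t 3.9 pos [346.7 328.   52.9] w -0.1 f [-3.6 -0.5 11.3]
[[0.0011, 0.0015, -0.1542], [0.0, 0.0, 0.0]] mm 77 deg 0.0
[[-0.3031, -0.4469, -0.1147], [0.0002, 0.0001, -0.0188]] mm 276 deg 6.8
```

Emit:
carry_out(moves=[[[0,0,-0.02],[0,0,0],-1],[[0,0,-0.1],[0,0,0],-1],[[0,0,-0.15],[0,0,0],-1],[[-0.3031,-0.4469,-0.1147],[0,0,-0.0188],0.2],[[-0.3031,-0.4469,-0.1147],[0,0,-0.0188],0.2],[[-0.3031,-0.4469,-0.1147],[0,0,-0.0188],0.2],[[-0.3031,-0.4469,-0.1147],[0,0,-0.0188],0.2],[[-0.3031,-0.4469,-0.1147],[0,0,-0.0188],0.2],[[-0.3031,-0.4469,-0.1147],[0,0,-0.0188],0.2],[[-0.3031,-0.4469,-0.1147],[0,0,-0.0188],0.2],[[-0.3031,-0.4469,-0.1147],[0,0,-0.0188],0.2]])

```text
time: 5.28
tool_pos: [421.7, 69.3, 108.9]
eef_rot: [[-0.981, 0.192, 0.0], [0.192, 0.981, 0.0], [-0.0, 0.0, -1.0]]
contact_force: [-0.7, 0.6, 0.3]
gripper_width: 51.4
```

```bash
python3 - <<'E'
from plan import *
R=Rd(2.947)
plan(([422.1,68.7,60],R),([422.1,68.7,29],R))
snap('side','s3.png');snap('top','t3.png')
im=cv2.imread('pics/s3.png');t=cv2.imread('pics/t3.png')
a=cv2.resize(im[150:260,200:330],None,fx=3,fy=3,interpolation=2);b=cv2.resize(t[200:310,250:380],None,fx=3,fy=3,interpolation=2)
cv2.imwrite('pics/c3.png',np.hstack([a,b]))
E
```

```text
t 5.275 pos [421.7  69.3 108.9] w 51.4 f [-0.7  0.6  0.3]
[[-0.0011, -0.001, 0.0979], [0.0, 0.0, 0.0003]] mm 49 deg 0.1
[[-0.0011, -0.001, 0.1599], [0.0, 0.0, 0.0003]] mm 80 deg 0.1
```

View pics/c3.png

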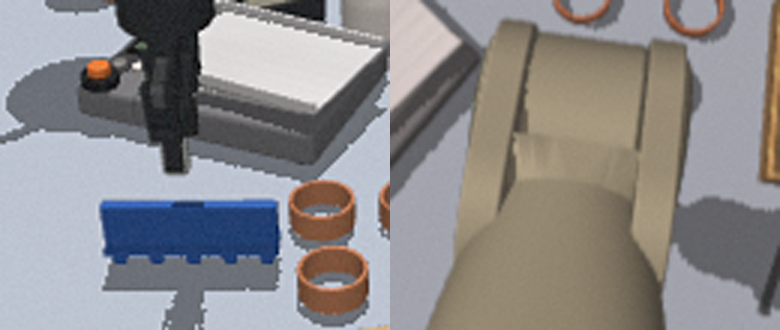

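Emit:
carry_out(moves=[[[-0.001,-0.001,0.08],[0,0,0],0.2],[[-0.001,-0.001,0.13],[0,0,0],0.2],[[-0.001,-0.001,0.16],[0,0,0],0.2],[[-0.001,-0.001,0.16],[0,0,0],0.2],[[-0.001,-0.001,0.16],[0,0,0],-1],[[-0.001,-0.001,0.16],[0,0,0],-1],[[-0.001,-0.001,0.16],[0,0,0],-1],[[-0.001,-0.001,0.16],[0,0,0],-1],[[-0.001,-0.001,0.16],[0,0,0],-1],[[-0.001,-0.001,0.16],[0,0,0],-1]], squeeze=70)

```text
time: 6.62
tool_pos: [423.1, 67.9, 29.8]
eef_rot: [[-0.981, 0.193, 0.002], [0.193, 0.981, 0.0], [-0.002, 0.001, -1.0]]
contact_force: [-0.6, 0.4, 5.8]
gripper_width: 10.6
```

```bash
python3 - <<'E'
from plan import *
plan()
E
```

```text
t 6.625 pos [423.1  67.9  29.8] w 10.6 f [-0.6  0.4  5.8]
```

```bash
python3 - <<'E'
from plan import *
R=Rd(np.pi)
plan(([423,68,110],None),([546,-251,110],R))
E
```

```text
t 6.625 pos [423.1  67.9  29.8] w 10.6 f [-0.6  0.4  5.8]
[[-0.0, 0.0003, -0.1605], [0.0, 0.0, 0.0]] mm 80 deg 0.0
[[-0.3648, -0.578, -0.1603], [0.0001, 0.0003, -0.031]] mm 351 deg 11.2
```

Emit:
carry_out(moves=[[[0,0,-0.03],[0,0,0],-1],[[0,0,-0.09],[0,0,0],-1],[[0,0,-0.15],[0,0,0],-1],[[-0.05,-0.08,-0.16],[0,0,-0.006],-1],[[-0.11,-0.18,-0.16],[0,0,-0.012],-1],[[-0.17,-0.28,-0.16],[0,0,-0.018],-1],[[-0.23,-0.37,-0.16],[0,0,-0.024],-1],[[-0.29,-0.46,-0.16],[0,0,-0.031],-1],[[-0.34,-0.54,-0.16],[0,0,-0.031],-1],[[-0.3648,-0.578,-0.16],[0,0,-0.031],-1],[[-0.3648,-0.578,-0.16],[0,0,-0.031],-1],[[-0.3648,-0.578,-0.16],[0,0,-0.031],-1]])

```text
time: 8.12
tool_pos: [544.5, -250.1, 108.4]
eef_rot: [[-1.0, -0.0, -0.001], [-0.0, 1.0, 0.001], [0.001, 0.001, -1.0]]
contact_force: [0.0, 0.8, -1.5]
gripper_width: 11.0
```

```bash
cat >> fit.py <<'E'
DIV=[box(-75,75,-6,6,22,62),box(-75,75,-14,14,16,22)]+[box(32*i-6,32*i+6,-6,6,0,16) for i in range(-2,3)]
E
python3 - <<'E'
from plan import *
plan()
snap('side','s4.png');snap('top','t4.png')
im=cv2.imread('pics/s4.png');t=cv2.imread('pics/t4.png')
a=cv2.resize(im[180:390,270:420],None,fx=2.6,fy=2.6,interpolation=2);b=cv2.resize(t[150:360,350:500],None,fx=2.6,fy=2.6,interpolation=2)
cv2.imwrite('pics/c4.png',np.hstack([a,b]))
E
```

```text
t 8.125 pos [ 544.5 -250.1  108.4] w 11.0 f [ 0.   0.8 -1.5]
```

View pics/c4.png

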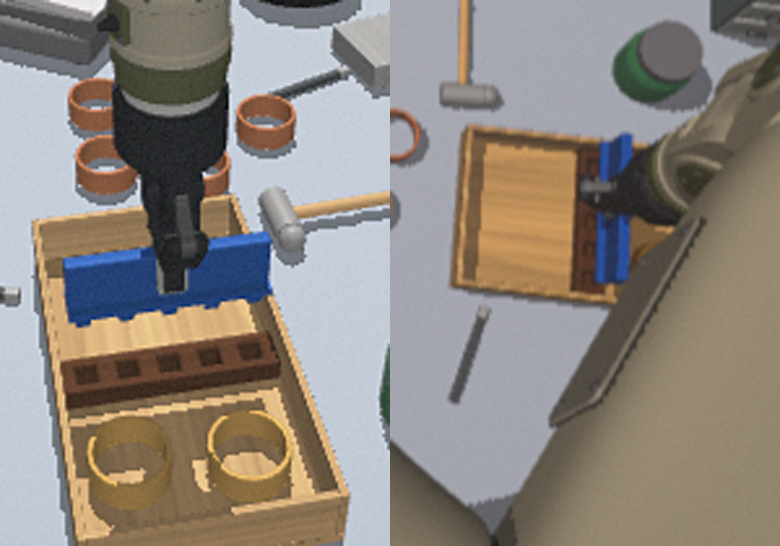

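```bash
python3 - <<'E'
from fit import *
np.set_printoptions(precision=2,suppress=True)
im=cv2.cvtColor(cv2.imread('pics/s4.png'),cv2.COLOR_BGR2RGB)
m=near(rng(im,(105,120,40),(125,255,255)),(287,335),60)
ig=np.ones((400,640),np.float32); ig[:,326:354]=0
up=cv2.resize(m*ig,None,fx=S,fy=S,interpolation=1);igu=cv2.resize(ig,None,fx=S,fy=S,interpolation=1)
def L(v,z):return np.abs(rend('side',[place(p,v[0],v[1],v[2]/100,z) for p in DIV])*igu-up).sum()/up.sum()
for z in(76,78.6,81):
    v=np.array([543,-250,0.])
    r=minimize(L,v,(z,),method='Nelder-Mead',options=dict(initial_simplex=np.vstack([v]+[v+4*e for e in np.eye(3)]),xatol=.05))
    print(z,r.x,r.fun)
# rail slots via side: slot mid projection
print(projn('side',np.array([[545+32*i,-251,24.] for i in range(-2,3)])))
E
```

```text
76 [ 544.67 -246.35   -0.33] 0.0788603127002716
78.6 [ 544.04 -248.95    1.22] 0.08989770710468292
81 [ 543.95 -250.85    0.38] 0.10020595043897629
[[303.04 323.23]
 [318.95 320.89]
 [334.71 318.58]
 [350.31 316.29]
 [365.77 314.02]]
```

```bash
python3 - <<'E'
from plan import *
R=Rd(np.pi)
plan(([545.3,-251.2,60],R),([545.3,-251.2,50],R))
E
```

```text
t 8.225 pos [ 544.8 -249.8  108.8] w 10.8 f [ 0.4  0.5 -1.2]
[[-0.0012, -0.0029, 0.0975], [0.0001, -0.0001, 0.0002]] mm 49 deg 0.1
[[-0.0012, -0.0029, 0.1175], [0.0001, -0.0001, 0.0002]] mm 59 deg 0.1
```

Emit:
carry_out(moves=[[[-0.0014,-0.0025,0.03],[0,0,0],-1],[[-0.0014,-0.0025,0.065],[0,0,0],-1],[[-0.0014,-0.0025,0.095],[0,0,0],-1],[[-0.0014,-0.0025,0.105],[0,0,0],-1],[[-0.0014,-0.0025,0.112],[0,0,0],-1],[[-0.0014,-0.0025,0.117],[0,0,0],-1],[[-0.0014,-0.0025,0.117],[0,0,0],-1]])

```text
time: 9.1
tool_pos: [546.2, -252.4, 50.5]
eef_rot: [[-1.0, -0.0, 0.0], [-0.0, 1.0, -0.0], [-0.0, -0.0, -1.0]]
contact_force: [-0.6, -0.2, 0.2]
gripper_width: 11.2
```

```bash
python3 - <<'E'
from plan import *
plan()
snap('side','s5.png')
im=cv2.imread('pics/s5.png')
cv2.imwrite('pics/c5.png',cv2.resize(im[230:390,270:420],None,fx=3.5,fy=3.5,interpolation=2))
E
```

```text
t 9.1 pos [ 546.2 -252.4   50.5] w 11.2 f [-0.6 -0.2  0.2]
```

View pics/c5.png

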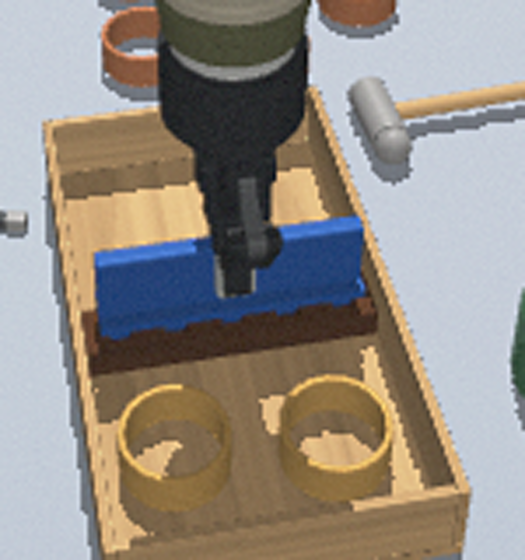

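Emit:
carry_out(moves=[[[0.001,0.001,0.008],[0,0,0],-1],[[0.001,0.001,0.014],[0,0,0],-1],[[0.001,0.001,0.02],[0,0,0],-1],[[0.001,0.001,0.025],[0,0,0],-1],[[0.001,0.001,0.029],[0,0,0],-1],[[0.001,0.001,0.032],[0,0,0],-1],[[0.001,0.001,0.034],[0,0,0],-1],[[0.001,0.001,0.034],[0,0,0],-1]])

```text
time: 10.15
tool_pos: [545.5, -251.8, 37.8]
eef_rot: [[-1.0, -0.0, 0.002], [-0.0, 1.0, -0.001], [-0.002, -0.001, -1.0]]
contact_force: [-10.0, 4.9, 27.9]
gripper_width: 11.1
```

```bash
python3 - <<'E'
from plan import *
plan()
snap('side','s6.png')
im=cv2.imread('pics/s6.png')
cv2.imwrite('pics/c6.png',cv2.resize(im[230:390,270:420],None,fx=3.5,fy=3.5,interpolation=2))
E
```

```text
t 10.15 pos [ 545.5 -251.8   37.8] w 11.1 f [-10.    4.9  27.9]
```

View pics/c6.png

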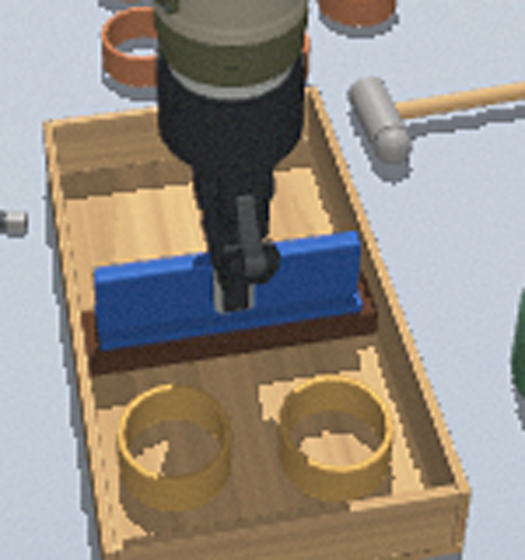

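Emit:
carry_out(moves=[[[0,0,-0.006],[0,0,0],-1],[[0,0,-0.006],[0,0,0],-0.2],[[0,0,-0.006],[0,0,0],-0.2],[[0,0,-0.006],[0,0,0],-0.2],[[0,0,-0.006],[0,0,0],-0.2],[[0,0,-0.05],[0,0,0],-0.2],[[0,0,-0.12],[0,0,0],-0.2],[[0,0,-0.2],[0,0,0],-0.2],[[0,0,-0.2],[0,0,0],-0.2]])

```text
time: 11.32
tool_pos: [547.7, -253.2, 137.0]
eef_rot: [[-1.0, -0.0, 0.006], [-0.0, 1.0, -0.004], [-0.006, -0.004, -1.0]]
contact_force: [0.4, -0.5, -0.4]
gripper_width: 34.8
```

```bash
cat >> fit.py <<'E'
_t=np.linspace(0,2*np.pi,40)
RING=[np.array([[30*np.cos(a),30*np.sin(a),z] for a in _t for z in(0,26)])]
def fillc(m):
    m=cv2.morphologyEx(m.astype(np.uint8),cv2.MORPH_CLOSE,np.ones((3,3)))
    cs,_=cv2.findContours(m,cv2.RETR_EXTERNAL,2); f=np.zeros(m.shape,np.uint8)
    if cs: cv2.drawContours(f,[max(cs,key=cv2.contourArea)],-1,1,-1)
    return f>0
def ring(im,c,x,y,z=0,r=17):
    m=fillc(near(rng(im,(0,90,60),(15,255,255)),projn(c,np.array([[x,y,13.+z]]))[0][::-1],r))
    if m.sum()<60: return None
    v,f=fit(RING,{c:m},[x,y,0],z); return np.round(v[:2],1),round(f,2)
E
python3 - <<'E'
from plan import *
from fit import *
plan()
im=snap('side','s7.png')
for i,(x,y) in enumerate([(540,104),(704,41),(535,5),(621,93),(621,-20)]):print(i,ring(im,'side',x,y))
m=near(rng(im,(105,120,40),(125,255,255)),(310,335),60)
print('div',fit(DIV,{'side':fillc(m)},[545,-251,0],8))
im=cv2.imread('pics/s7.png')
cv2.imwrite('pics/c7.png',cv2.resize(im[190:390,270:420],None,fx=2.8,fy=2.8,interpolation=2))
E
```

```text
t 11.325 pos [ 547.7 -253.2  137. ] w 34.8 f [ 0.4 -0.5 -0.4]
0 (array([539.4, 103.9]), np.float64(0.33))
1 (array([703.5,  42.6]), np.float64(0.1))
2 (array([535.2,   6.9]), np.float64(0.23))
3 None
4 (array([632.3, -17.4]), np.float64(2.83))
div (array([ 5.45865227e+02, -2.51238714e+02,  1.61487039e-01]), np.float64(0.09455449134111404))
```

View pics/c7.png

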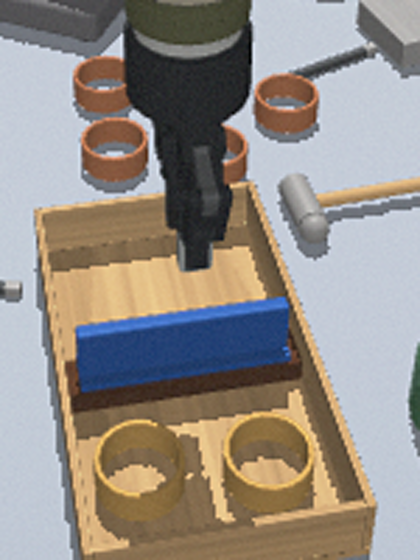

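```bash
cat >> plan.py <<'E'
TH=-0.674; UX=np.array([np.cos(TH),np.sin(TH)]); UY=np.array([-UX[1],UX[0]]); SC=np.array([513.,316.])
AL=TH+1.5*np.pi
E
python3 - <<'E'
from plan import *
c=np.array([620.8,-20.5])+28*UX; print(c)
plan((list(c)+[120],Rd(AL)),(list(c)+[60],Rd(AL)))
E
```

```text
[642.67728082 -37.97525633]
t 11.375 pos [ 546.6 -252.5  134.9] w 33.7 f [ 0.2  0.1 -0.2]
[[-0.1921, 0.429, 0.0296], [-0.0005, 0.0003, -0.1427]] mm 236 deg 51.4
[[-0.1918, 0.4293, 0.1496], [-0.0005, 0.0003, -0.1427]] mm 247 deg 51.4
```

Emit:
carry_out(moves=[[[-0.04,0.09,0.0],[0,0,-0.028],-0.3],[[-0.08,0.18,0.0],[0,0,-0.057],-0.3],[[-0.12,0.27,0.0],[0,0,-0.085],-0.3],[[-0.16,0.36,0.01],[0,0,-0.114],-0.3],[[-0.192,0.429,0.03],[0,0,-0.1427],-0.3],[[-0.192,0.429,0.03],[0,0,-0.1427],-0.3],[[-0.192,0.429,0.09],[0,0,-0.1427],-0.3],[[-0.192,0.429,0.15],[0,0,-0.1427],-0.3],[[-0.192,0.429,0.15],[0,0,-0.1427],-0.3],[[-0.192,0.429,0.15],[0,0,-0.1427],-0.3]], squeeze=40)

```text
time: 12.62
tool_pos: [641.5, -38.0, 58.8]
eef_rot: [[-0.625, -0.78, 0.0], [-0.78, 0.625, -0.0], [0.0, -0.0, -1.0]]
contact_force: [0.5, 0.8, 0.7]
gripper_width: 29.7
```

```bash
python3 - <<'E'
from plan import *
from fit import *
c=np.array([620.8,-20.5])+28*UX
plan((list(c)+[4],Rd(AL)))
im=snap('side','s8.png')
for i,(x,y) in enumerate([(540,104),(704,41),(535,5),(621,93),(621,-20)]):print(i,ring(im,'side',x,y))
im=cv2.imread('pics/s8.png')
cv2.imwrite('pics/c8.png',cv2.resize(im[170:280,280:430],None,fx=4,fy=4,interpolation=2))
E
```

```text
t 12.625 pos [641.5 -38.   58.8] w 29.7 f [0.5 0.8 0.7]
[[-0.0015, -0.0017, 0.1096], [-0.0, -0.0, -0.0002]] mm 55 deg 0.1
0 (array([539.6, 104.2]), np.float64(0.23))
1 (array([705.5,  42.4]), np.float64(1.62))
2 (array([535.2,   6.5]), np.float64(0.23))
3 (array([617.4,  93.6]), np.float64(0.48))
4 (array([621. , -20.3]), np.float64(0.1))
```

View pics/c8.png

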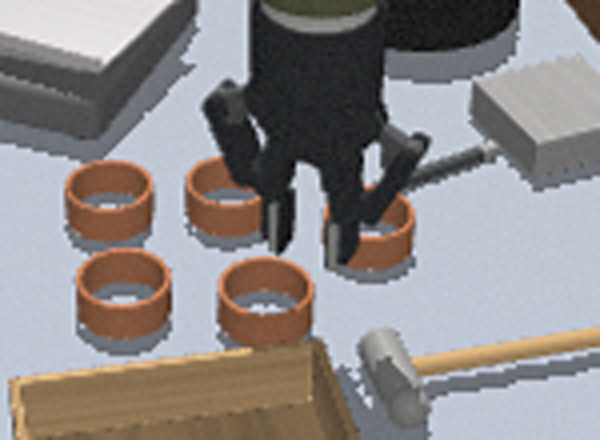

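Emit:
carry_out(moves=[[[-0.0015,-0.0017,0.06],[0,0,0],-0.3],[[-0.0015,-0.0017,0.095],[0,0,0],-0.3],[[-0.0015,-0.0017,0.109],[0,0,0],-0.3],[[-0.0015,-0.0017,0.109],[0,0,0],-0.3],[[-0.0015,-0.0017,0.109],[0,0,0],-1],[[-0.0015,-0.0017,0.109],[0,0,0],-1],[[-0.0015,-0.0017,0.109],[0,0,0],-1],[[-0.0015,-0.0017,0.109],[0,0,0],-1],[[-0.0015,-0.0017,0.109],[0,0,0],-1]])

```text
time: 13.8
tool_pos: [643.4, -37.4, 4.8]
eef_rot: [[-0.624, -0.781, 0.002], [-0.781, 0.624, -0.0], [-0.001, -0.002, -1.0]]
contact_force: [0.2, 0.4, 5.2]
gripper_width: 4.3
```

```bash
python3 - <<'E'
from plan import *
c=SC-64*UX-34*UY+28*UX; print(c)
plan((list(c)+[150],Rd(AL)),(list(c)+[100],Rd(AL)))
E
```

```text
[463.6521134  311.90291714]
t 13.8 pos [643.4 -37.4   4.8] w 4.3 f [0.2 0.4 5.2]
[[-0.3216, 0.7164, -0.2912], [-0.0002, 0.0002, -0.0]] mm 419 deg 0.1
[[-0.3215, 0.7166, -0.1912], [-0.0002, 0.0002, -0.0]] mm 404 deg 0.1
```

Emit:
carry_out(moves=[[[0,0,-0.08],[0,0,0],-1],[[0,0,-0.18],[0,0,0],-1],[[-0.03,0.06,-0.26],[0,0,0],-1],[[-0.08,0.17,-0.27],[0,0,0],-1],[[-0.13,0.28,-0.27],[0,0,0],-1],[[-0.18,0.39,-0.27],[0,0,0],-1],[[-0.23,0.5,-0.27],[0,0,0],-1],[[-0.28,0.61,-0.27],[0,0,0],-1],[[-0.31,0.69,-0.25],[0,0,0],-1],[[-0.3215,0.7166,-0.21],[0,0,0],-1],[[-0.3215,0.7166,-0.192],[0,0,0],-1],[[-0.3215,0.7166,-0.192],[0,0,0],-1]])

```text
time: 15.3
tool_pos: [462.6, 311.1, 99.0]
eef_rot: [[-0.625, -0.781, -0.002], [-0.781, 0.625, -0.001], [0.002, 0.001, -1.0]]
contact_force: [0.1, -0.3, -1.3]
gripper_width: 4.6
```

```bash
python3 - <<'E'
from plan import *
c=SC-64*UX-34*UY+28*UX; print(c)
plan((list(c)+[62],Rd(AL)))
snap('side','s9.png')
snap('top','t9.png')
im=cv2.imread('pics/s9.png');t=cv2.imread('pics/t9.png')
cv2.imwrite('pics/c9.png',np.hstack([cv2.resize(im[100:220,220:350],None,fx=3,fy=3,interpolation=2),cv2.resize(t[160:280,150:280],None,fx=3,fy=3,interpolation=2)]))
E
```

```text
[463.6521134  311.90291714]
t 15.3 pos [462.6 311.1  99. ] w 4.6 f [ 0.1 -0.3 -1.3]
[[-0.0026, -0.0006, 0.074], [0.0001, -0.0003, -0.0001]] mm 37 deg 0.1
```

View pics/c9.png

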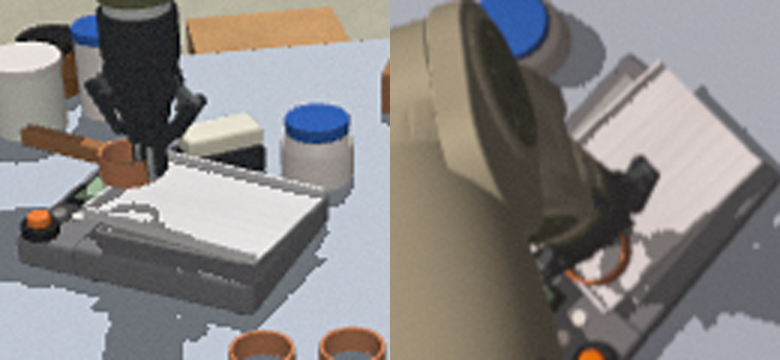

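Emit:
carry_out(moves=[[[-0.0026,-0.0006,0.04],[0,0,0],-1],[[-0.0026,-0.0006,0.065],[0,0,0],-1],[[-0.0026,-0.0006,0.074],[0,0,0],-1],[[-0.0026,-0.0006,0.074],[0,0,0],-1],[[-0.0026,-0.0006,0.074],[0,0,0],-0.5],[[-0.0026,-0.0006,0.074],[0,0,0],-0.5],[[-0.0026,-0.0006,0.074],[0,0,0],-0.5],[[-0.0026,-0.0006,0.03],[0,0,0],-0.5],[[-0.0026,-0.0006,-0.05],[0,0,0],-0.4],[[-0.0026,-0.0006,-0.1],[0,0,0],-0.3],[[-0.0026,-0.0006,-0.1],[0,0,0],-0.3]])

```text
time: 16.77
tool_pos: [465.6, 313.6, 152.2]
eef_rot: [[-0.624, -0.781, 0.004], [-0.781, 0.624, 0.002], [-0.005, -0.002, -1.0]]
contact_force: [0.5, 0.1, -0.4]
gripper_width: 29.9
```

```bash
python3 - <<'E'
from plan import *
from fit import *
c=np.array([704,41.3])+28*UX; print(c)
plan((list(c)+[120],Rd(AL)),(list(c)+[4],Rd(AL)))
im=snap('side','s10.png')
for i,(x,y) in enumerate([(540,104),(704,41),(535,5),(621,93)]):print(i,ring(im,'side',x,y))
p=SC-64*UX-34*UY; print('placed',p,ring(im,'side',*p,z=57))
im=cv2.imread('pics/s10.png')
cv2.imwrite('pics/c10.png',cv2.resize(im[100:260,220:400],None,fx=3.5,fy=3.5,interpolation=2))
E
```

```text
[725.87728082  23.82474367]
t 16.775 pos [465.6 313.6 152.2] w 29.9 f [ 0.5  0.1 -0.4]
[[0.1283, -0.7684, 0.0656], [-0.0003, 0.0007, 0.0]] mm 391 deg 0.3
[[0.1294, -0.7679, 0.2975], [-0.0003, 0.0007, 0.0]] mm 417 deg 0.3
0 (array([539.5, 104.2]), np.float64(0.23))
1 (array([703.4,  42.4]), np.float64(0.11))
2 (array([535.3,   7.2]), np.float64(0.23))
3 (array([621.1,  94.6]), np.float64(0.1))
placed [441.77483257 329.37817347] (array([442.5, 333.7]), np.float64(0.14))
```

View pics/c10.png

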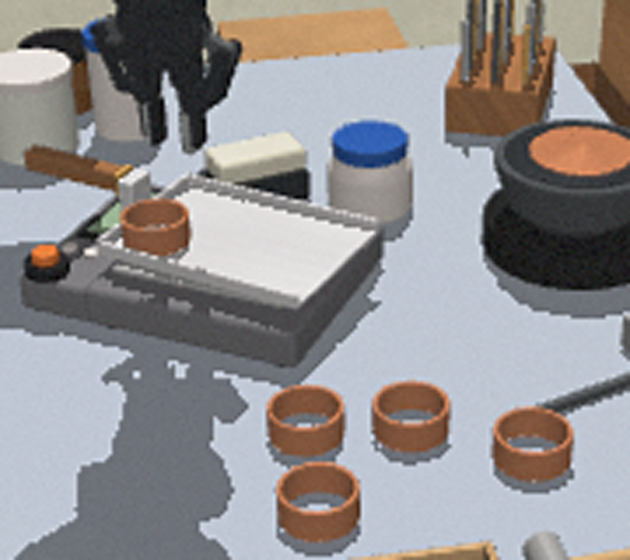

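Emit:
carry_out(moves=[[[0.01,-0.05,0],[0,0,0],-0.3],[[0.03,-0.16,0.01],[0,0,0],-0.3],[[0.05,-0.28,0.02],[0,0,0],-0.3],[[0.07,-0.4,0.03],[0,0,0],-0.3],[[0.09,-0.52,0.05],[0,0,0],-0.3],[[0.11,-0.64,0.06],[0,0,0],-0.3],[[0.125,-0.74,0.09],[0,0,0],-0.3],[[0.129,-0.768,0.15],[0,0,0],-0.3],[[0.129,-0.768,0.18],[0,0,0],-0.3],[[0.129,-0.768,0.185],[0,0,0],-0.3],[[0.129,-0.768,0.185],[0,0,0],-0.3]])

```text
time: 18.2
tool_pos: [723.4, 24.0, 57.9]
eef_rot: [[-0.623, -0.782, 0.0], [-0.782, 0.623, 0.0], [-0.0, 0.0, -1.0]]
contact_force: [0.5, 0.1, 1.3]
gripper_width: 29.8
```

```bash
python3 - <<'E'
from plan import *
from fit import *
c=np.array([703.8,41])+28*UX; print(c)
plan((list(c)+[4],Rd(AL)))
im=snap('side','s11.png')
for i,(x,y) in enumerate([(540,104),(704,41),(535,5),(621,93)]):print(i,ring(im,'side',x,y))
E
```

```text
[725.67728082  23.52474367]
t 18.2 pos [723.4  24.   57.9] w 29.8 f [0.5 0.1 1.3]
[[-0.0021, -0.0042, 0.1078], [0.0, 0.0, 0.0002]] mm 54 deg 0.1
0 (array([539.6, 104. ]), np.float64(0.23))
1 (array([703.9,  43.1]), np.float64(0.1))
2 (array([535.3,   7.2]), np.float64(0.23))
3 (array([621.1,  94.6]), np.float64(0.1))
```

Emit:
carry_out(moves=[[[-0.0015,-0.0038,0.06],[0,0,0],-0.3],[[-0.0015,-0.0038,0.095],[0,0,0],-0.3],[[-0.0015,-0.0038,0.1065],[0,0,0],-0.3],[[-0.0015,-0.0038,0.1065],[0,0,0],-0.3],[[-0.0015,-0.0038,0.1065],[0,0,0],-1],[[-0.0015,-0.0038,0.1065],[0,0,0],-1],[[-0.0015,-0.0038,0.1065],[0,0,0],-1],[[-0.0015,-0.0038,0.1065],[0,0,0],-1],[[-0.0015,-0.0038,0.1065],[0,0,0],-1]])

```text
time: 19.38
tool_pos: [726.6, 22.1, 5.3]
eef_rot: [[-0.624, -0.781, 0.002], [-0.781, 0.624, -0.0], [-0.001, -0.002, -1.0]]
contact_force: [0.2, 0.5, 6.0]
gripper_width: 4.5
```

```bash
python3 - <<'E'
from plan import *
c=SC-64*UX+35*UY+28*UX; print(c)
plan((list(c)+[100],Rd(AL)))
E
```

```text
[506.71613792 365.81478774]
t 19.375 pos [726.6  22.1   5.3] w 4.5 f [0.2 0.5 6. ]
[[-0.2628, 0.7724, -0.1904], [-0.0003, 0.0002, -0.0]] mm 419 deg 0.1
```

Emit:
carry_out(moves=[[[0,0,-0.08],[0,0,0],-1],[[0,0,-0.18],[0,0,0],-1],[[-0.03,0.07,-0.26],[0,0,0],-1],[[-0.065,0.19,-0.27],[0,0,0],-1],[[-0.105,0.31,-0.27],[0,0,0],-1],[[-0.145,0.43,-0.27],[0,0,0],-1],[[-0.185,0.54,-0.27],[0,0,0],-1],[[-0.225,0.65,-0.27],[0,0,0],-1],[[-0.255,0.74,-0.25],[0,0,0],-1],[[-0.2628,0.7724,-0.21],[0,0,0],-1],[[-0.2628,0.7724,-0.192],[0,0,0],-1],[[-0.2628,0.7724,-0.192],[0,0,0],-1]])

```text
time: 20.88
tool_pos: [505.9, 364.9, 99.1]
eef_rot: [[-0.625, -0.781, -0.002], [-0.781, 0.625, -0.001], [0.002, 0.0, -1.0]]
contact_force: [-0.5, -0.1, -0.2]
gripper_width: 4.2
```

```bash
python3 - <<'E'
from plan import *
c=SC-64*UX+35*UY+28*UX; print(c)
plan((list(c)+[62.3],Rd(AL)))
snap('side','s12.png')
im=cv2.imread('pics/s12.png')
cv2.imwrite('pics/c12.png',cv2.resize(im[100:260,220:400],None,fx=3.5,fy=3.5,interpolation=2))
E
```

```text
[506.71613792 365.81478774]
t 20.875 pos [505.9 364.9  99.1] w 4.2 f [-0.5 -0.1 -0.2]
[[-0.0027, -0.0002, 0.0737], [0.0001, -0.0003, -0.0001]] mm 37 deg 0.1
```

View pics/c12.png

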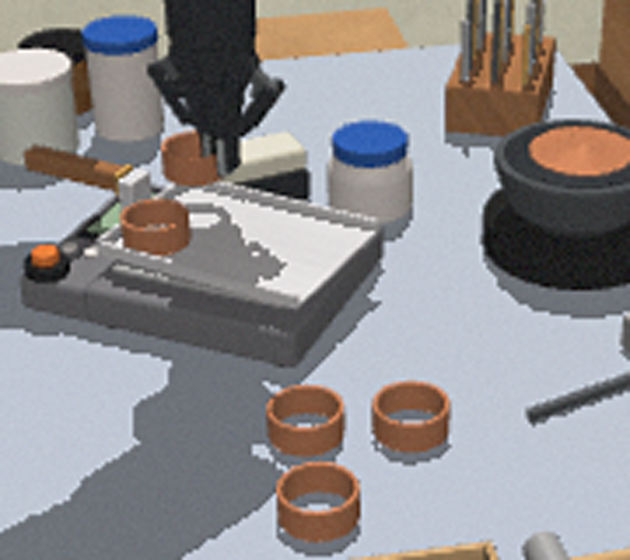

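Emit:
carry_out(moves=[[[-0.0015,-0.0002,0.04],[0,0,0],-1],[[-0.0015,-0.0002,0.065],[0,0,0],-1],[[-0.0015,-0.0002,0.073],[0,0,0],-1],[[-0.0015,-0.0002,0.073],[0,0,0],-1],[[-0.0015,-0.0002,0.073],[0,0,0],-0.5],[[-0.0015,-0.0002,0.073],[0,0,0],-0.5],[[-0.0015,-0.0002,0.073],[0,0,0],-0.5],[[-0.0015,-0.0002,0.03],[0,0,0],-0.5],[[-0.0015,-0.0002,-0.05],[0,0,0],-0.4],[[-0.0015,-0.0002,-0.1],[0,0,0],-0.3],[[-0.0015,-0.0002,-0.1],[0,0,0],-0.3]])

```text
time: 22.3
tool_pos: [508.1, 367.3, 152.8]
eef_rot: [[-0.624, -0.781, 0.005], [-0.781, 0.624, 0.003], [-0.005, -0.002, -1.0]]
contact_force: [0.1, -0.0, 0.7]
gripper_width: 29.9
```

```bash
python3 - <<'E'
from plan import *
from fit import *
c=np.array([540,104])-28*UX; print(c)
plan((list(c)+[60],Rd(AL)))
im=snap('side','s13.png')
for i,(x,y) in enumerate([(540,104),(704,41),(535,5),(621,93)]):print(i,ring(im,'side',x,y))
for s in(-34,35):
  p=SC-64*UX+s*UY; print('placed',p,ring(im,'side',*p,z=57))
E
```

```text
[518.12271918 121.47525633]
t 22.3 pos [508.1 367.3 152.8] w 29.9 f [ 0.1 -0.   0.7]
[[0.3725, -0.3221, 0.1844], [-0.0003, 0.0008, 0.0]] mm 263 deg 0.3
0 (array([540.2, 104.1]), np.float64(0.23))
1 None
2 (array([534.9,   7.1]), np.float64(0.23))
3 (array([621.1,  94.6]), np.float64(0.1))
placed [441.77483257 329.37817347] (array([445.3, 337.5]), np.float64(0.4))
placed [484.8388571  383.29004407] (array([484.4, 385. ]), np.float64(0.47))
```

Emit:
carry_out(moves=[[[0.03,-0.03,0],[0,0,0],-0.3],[[0.12,-0.1,0.01],[0,0,0],-0.3],[[0.21,-0.18,0.02],[0,0,0],-0.3],[[0.3,-0.26,0.05],[0,0,0],-0.3],[[0.36,-0.31,0.12],[0,0,0],-0.3],[[0.3725,-0.3221,0.18],[0,0,0],-0.3],[[0.3725,-0.3221,0.184],[0,0,0],-0.3],[[0.3725,-0.3221,0.184],[0,0,0],-0.3],[[0.3725,-0.3221,0.184],[0,0,0],-0.3]])

```text
time: 23.48
tool_pos: [517.0, 121.0, 59.2]
eef_rot: [[-0.623, -0.782, 0.002], [-0.782, 0.623, 0.0], [-0.002, -0.001, -1.0]]
contact_force: [-0.1, 0.1, 1.0]
gripper_width: 30.1
```

```bash
python3 - <<'E'
from plan import *
from fit import *
c=np.array([540,103.5])-28*UX; print(c)
plan((list(c)+[4],Rd(AL)))
im=snap('side','s14.png')
for i,(x,y) in enumerate([(540,104),(704,41),(535,5),(621,93)]):print(i,ring(im,'side',x,y))
im=cv2.imread('pics/s14.png')
cv2.imwrite('pics/c14.png',cv2.resize(im[100:280,220:400],None,fx=3.2,fy=3.2,interpolation=2))
E
```

```text
[518.12271918 120.97525633]
t 23.475 pos [517.  121.   59.2] w 30.1 f [-0.1  0.1  1. ]
[[-0.0012, -0.0016, 0.1105], [-0.0002, 0.0002, 0.0002]] mm 55 deg 0.1
0 (array([539.5, 104.2]), np.float64(0.22))
1 None
2 (array([534.6,   6.3]), np.float64(0.23))
3 (array([621.1,  94.6]), np.float64(0.1))
```

View pics/c14.png

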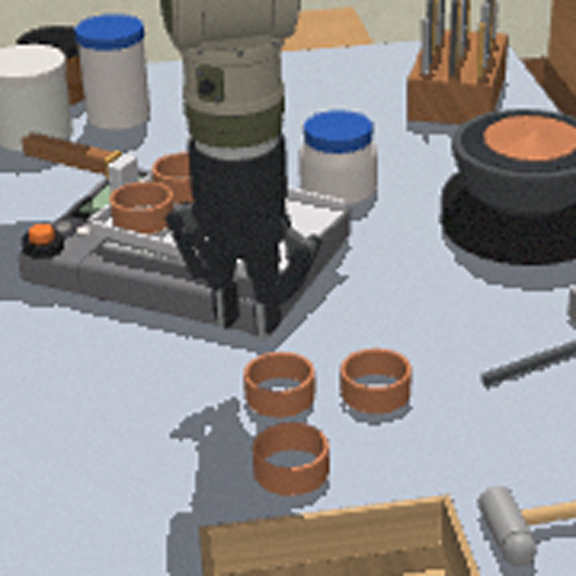

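Emit:
carry_out(moves=[[[-0.0012,-0.0014,0.06],[0,0,0],-0.3],[[-0.0012,-0.0014,0.095],[0,0,0],-0.3],[[-0.0012,-0.0014,0.109],[0,0,0],-0.3],[[-0.0012,-0.0014,0.109],[0,0,0],-0.3],[[-0.0012,-0.0014,0.109],[0,0,0],-1],[[-0.0012,-0.0014,0.109],[0,0,0],-1],[[-0.0012,-0.0014,0.109],[0,0,0],-1],[[-0.0012,-0.0014,0.109],[0,0,0],-1],[[-0.0012,-0.0014,0.109],[0,0,0],-1]])

```text
time: 24.65
tool_pos: [518.0, 120.5, 4.5]
eef_rot: [[-0.624, -0.781, 0.002], [-0.781, 0.624, 0.0], [-0.002, -0.001, -1.0]]
contact_force: [-1.3, 0.7, 6.3]
gripper_width: 4.8
```

```bash
python3 - <<'E'
from plan import *
c=SC+66*UX+35*UY-28*UX; print(c)
plan((list(c)+[100],Rd(AL)))
E
```

```text
[564.53466581 319.63018173]
t 24.65 pos [518.  120.5   4.5] w 4.8 f [-1.3  0.7  6.3]
[[-0.3695, 0.1755, -0.1906], [-0.0002, 0.0002, -0.0]] mm 226 deg 0.1
```

Emit:
carry_out(moves=[[[0,0,-0.08],[0,0,0],-1],[[0,0,-0.18],[0,0,0],-1],[[-0.05,0.02,-0.26],[0,0,0],-1],[[-0.14,0.07,-0.27],[0,0,0],-1],[[-0.23,0.11,-0.27],[0,0,0],-1],[[-0.32,0.15,-0.27],[0,0,0],-1],[[-0.36,0.172,-0.24],[0,0,0],-1],[[-0.3695,0.1755,-0.2],[0,0,0],-1],[[-0.3695,0.1755,-0.192],[0,0,0],-1],[[-0.3695,0.1755,-0.192],[0,0,0],-1]])

```text
time: 25.9
tool_pos: [563.3, 318.5, 99.0]
eef_rot: [[-0.625, -0.781, -0.002], [-0.781, 0.625, -0.001], [0.002, 0.001, -1.0]]
contact_force: [1.6, 0.4, 0.3]
gripper_width: 5.1
```

```bash
python3 - <<'E'
from plan import *
c=SC+66*UX+35*UY-28*UX; print(c)
plan((list(c)+[62],Rd(AL)))
snap('side','s15.png')
im=cv2.imread('pics/s15.png')
cv2.imwrite('pics/c15.png',cv2.resize(im[100:260,220:400],None,fx=3.5,fy=3.5,interpolation=2))
E
```

```text
[564.53466581 319.63018173]
t 25.9 pos [563.3 318.5  99. ] w 5.1 f [1.6 0.4 0.3]
[[-0.0035, -0.0006, 0.074], [0.0001, -0.0003, -0.0001]] mm 37 deg 0.1
```

View pics/c15.png

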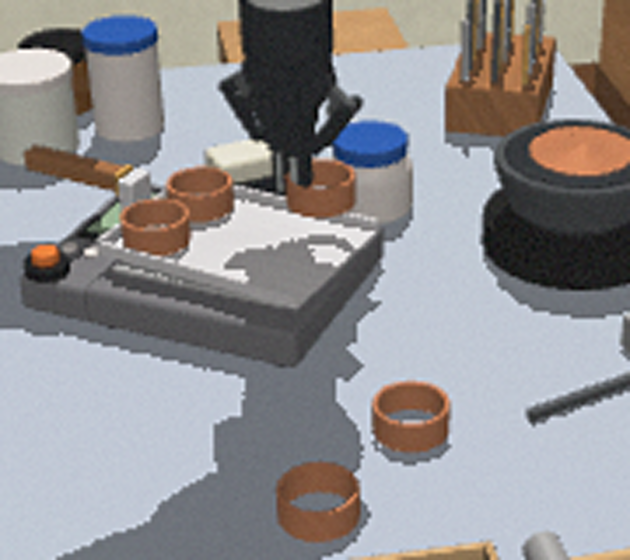

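Emit:
carry_out(moves=[[[-0.0018,-0.0004,0.04],[0,0,0],-1],[[-0.0018,-0.0004,0.065],[0,0,0],-1],[[-0.0018,-0.0004,0.073],[0,0,0],-1],[[-0.0018,-0.0004,0.073],[0,0,0],-1],[[-0.0018,-0.0004,0.073],[0,0,0],-0.5],[[-0.0018,-0.0004,0.073],[0,0,0],-0.5],[[-0.0018,-0.0004,0.073],[0,0,0],-0.5],[[-0.0018,-0.0004,0.03],[0,0,0],-0.5],[[-0.0018,-0.0004,-0.05],[0,0,0],-0.4],[[-0.0018,-0.0004,-0.1],[0,0,0],-0.3],[[-0.0018,-0.0004,-0.1],[0,0,0],-0.3]])

```text
time: 27.32
tool_pos: [566.2, 320.8, 152.4]
eef_rot: [[-0.624, -0.781, 0.005], [-0.781, 0.624, 0.002], [-0.005, -0.003, -1.0]]
contact_force: [-0.2, 0.7, -1.3]
gripper_width: 30.0
```

```bash
python3 - <<'E'
from plan import *
from fit import *
c=np.array([535.1,4.8])-28*UX; print(c)
plan((list(c)+[60],Rd(AL)))
im=snap('side','s16.png')
for i,(x,y) in enumerate([(540,104),(704,41),(535,5),(621,93)]):print(i,ring(im,'side',x,y))
p=SC+66*UX+35*UY; print('placed',p,ring(im,'side',*p,z=57))
E
```

```text
[513.22271918  22.27525633]
t 27.325 pos [566.2 320.8 152.4] w 30.0 f [-0.2  0.7 -1.3]
[[0.5335, -0.2894, 0.183], [-0.0004, 0.0008, 0.0]] mm 317 deg 0.3
0 None
1 None
2 (array([534.6,   6. ]), np.float64(0.08))
3 (array([621.1,  94.6]), np.float64(0.1))
placed [586.41194664 302.1549254 ] (array([586.9, 307.4]), np.float64(0.11))
```

Emit:
carry_out(moves=[[[0.04,-0.02,0],[0,0,0],-0.3],[[0.14,-0.08,0.0],[0,0,0],-0.3],[[0.25,-0.14,0.01],[0,0,0],-0.3],[[0.36,-0.2,0.02],[0,0,0],-0.3],[[0.46,-0.25,0.06],[0,0,0],-0.3],[[0.52,-0.28,0.13],[0,0,0],-0.3],[[0.5335,-0.2894,0.18],[0,0,0],-0.3],[[0.5335,-0.2894,0.183],[0,0,0],-0.3],[[0.5335,-0.2894,0.183],[0,0,0],-0.3]])

```text
time: 28.5
tool_pos: [511.0, 21.8, 58.0]
eef_rot: [[-0.624, -0.782, -0.001], [-0.782, 0.624, 0.0], [0.0, 0.001, -1.0]]
contact_force: [0.4, 0.4, 0.2]
gripper_width: 29.9
```

```bash
python3 - <<'E'
from plan import *
from fit import *
c=np.array([535.1,4.6])-28*UX; print(c)
plan((list(c)+[4],Rd(AL)))
im=snap('side','s17.png')
for i,(x,y) in enumerate([(540,104),(704,41),(535,5),(621,93)]):print(i,ring(im,'side',x,y))
E
```

```text
[513.22271918  22.07525633]
t 28.5 pos [511.   21.8  58. ] w 29.9 f [0.4 0.4 0.2]
[[-0.0032, -0.0032, 0.108], [0.0001, -0.0, 0.0001]] mm 54 deg 0.0
0 None
1 None
2 (array([535.1,   5.2]), np.float64(0.09))
3 (array([621.1,  94.6]), np.float64(0.1))
```

Emit:
carry_out(moves=[[[-0.0022,-0.0026,0.06],[0,0,0],-0.3],[[-0.0022,-0.0026,0.095],[0,0,0],-0.3],[[-0.0022,-0.0026,0.107],[0,0,0],-0.3],[[-0.0022,-0.0026,0.107],[0,0,0],-0.3],[[-0.0022,-0.0026,0.107],[0,0,0],-1],[[-0.0022,-0.0026,0.107],[0,0,0],-1],[[-0.0022,-0.0026,0.107],[0,0,0],-1],[[-0.0022,-0.0026,0.107],[0,0,0],-1],[[-0.0022,-0.0026,0.107],[0,0,0],-1]])

```text
time: 29.68
tool_pos: [513.7, 21.4, 5.6]
eef_rot: [[-0.624, -0.781, 0.002], [-0.781, 0.624, 0.0], [-0.001, -0.001, -1.0]]
contact_force: [-0.8, -0.0, 5.7]
gripper_width: 3.8
```

```bash
python3 - <<'E'
from plan import *
c=SC+66*UX-36*UY-28*UX; print(c)
plan((list(c)+[100],Rd(AL)))
E
```

```text
[520.2224087  264.15564821]
t 29.675 pos [513.7  21.4   5.6] w 3.8 f [-0.8 -0.   5.7]
[[-0.3877, 0.2925, -0.1887], [-0.0002, 0.0002, -0.0]] mm 261 deg 0.1
```

Emit:
carry_out(moves=[[[0,0,-0.08],[0,0,0],-1],[[0,0,-0.18],[0,0,0],-1],[[-0.05,0.04,-0.26],[0,0,0],-1],[[-0.14,0.105,-0.27],[0,0,0],-1],[[-0.23,0.175,-0.27],[0,0,0],-1],[[-0.32,0.24,-0.27],[0,0,0],-1],[[-0.375,0.28,-0.24],[0,0,0],-1],[[-0.3877,0.2925,-0.2],[0,0,0],-1],[[-0.3877,0.2925,-0.19],[0,0,0],-1],[[-0.3877,0.2925,-0.19],[0,0,0],-1]])

```text
time: 30.92
tool_pos: [519.3, 263.5, 99.4]
eef_rot: [[-0.625, -0.781, -0.001], [-0.781, 0.625, -0.001], [0.001, 0.0, -1.0]]
contact_force: [0.8, 0.6, -0.7]
gripper_width: 4.2
```

```bash
python3 - <<'E'
from plan import *
c=SC+66*UX-36*UY-28*UX; print(c)
plan((list(c)+[62.5],Rd(AL)))
snap('side','s18.png')
im=cv2.imread('pics/s18.png')
cv2.imwrite('pics/c18.png',cv2.resize(im[100:260,220:400],None,fx=3.5,fy=3.5,interpolation=2))
E
```

```text
[520.2224087  264.15564821]
t 30.925 pos [519.3 263.5  99.4] w 4.2 f [ 0.8  0.6 -0.7]
[[-0.0023, -0.0007, 0.0738], [0.0001, -0.0002, -0.0001]] mm 37 deg 0.1
```

View pics/c18.png

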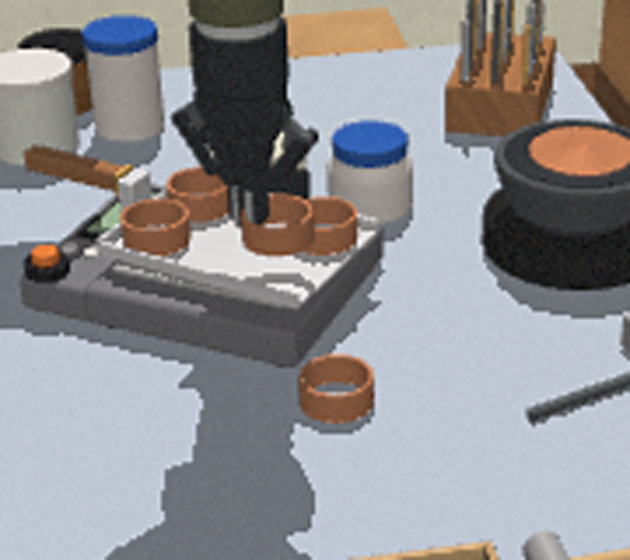

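Emit:
carry_out(moves=[[[-0.0012,-0.0005,0.04],[0,0,0],-1],[[-0.0012,-0.0005,0.065],[0,0,0],-1],[[-0.0012,-0.0005,0.0732],[0,0,0],-1],[[-0.0012,-0.0005,0.0732],[0,0,0],-1],[[-0.0012,-0.0005,0.0732],[0,0,0],-0.5],[[-0.0012,-0.0005,0.0732],[0,0,0],-0.5],[[-0.0012,-0.0005,0.0732],[0,0,0],-0.5],[[-0.0012,-0.0005,0.03],[0,0,0],-0.5],[[-0.0012,-0.0005,-0.05],[0,0,0],-0.4],[[-0.0012,-0.0005,-0.1],[0,0,0],-0.3],[[-0.0012,-0.0005,-0.1],[0,0,0],-0.3]])

```text
time: 32.35
tool_pos: [521.7, 265.1, 152.0]
eef_rot: [[-0.624, -0.781, 0.005], [-0.781, 0.624, 0.002], [-0.004, -0.003, -1.0]]
contact_force: [-0.9, -0.4, -0.8]
gripper_width: 30.0
```

```bash
python3 - <<'E'
from plan import *
from fit import *
plan()
im={c:snap(c,f'{c[0]}19.png') for c in('side','top')}
p=at('side',(211,316),13)[:2]; print(p)
for c in im: print(c,ring(im[c],c,*p))
q=SC+66*UX-36*UY; print('placed',q,ring(im['side'],'side',*q,z=57))
a=cv2.imread('pics/s19.png');b=cv2.imread('pics/t19.png')
cv2.imwrite('pics/c19.png',np.hstack([cv2.resize(a[100:240,220:350],None,fx=3,fy=3,interpolation=2),cv2.resize(b[150:290,220:350],None,fx=3,fy=3,interpolation=2)]))
E
```

```text
t 32.35 pos [521.7 265.1 152. ] w 30.0 f [-0.9 -0.4 -0.8]
[570.49567532 139.22255125]
side (array([570.7, 142.2]), np.float64(0.09))
top (array([571.2, 140.5]), np.float64(0.12))
placed [542.09968952 246.68039188] (array([546.1, 256.8]), np.float64(0.43))
```

View pics/c19.png

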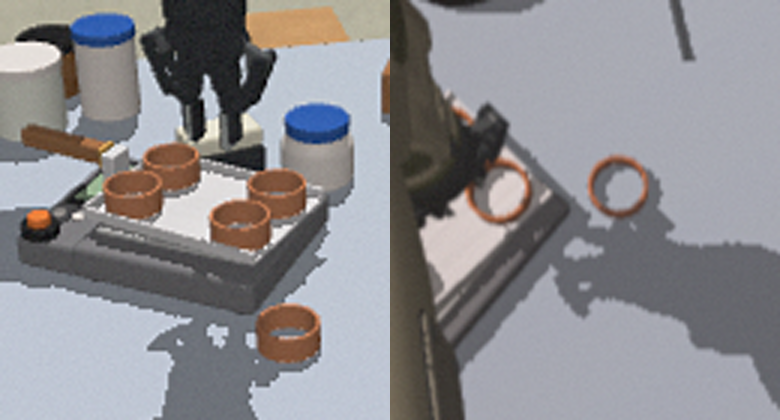

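```bash
python3 - <<'E'
from plan import *
c=np.array([571,140.8])-28*UY; print(c)
plan((list(c)+[100],Rd(TH+np.pi)))
E
```

```text
[553.52474367 118.92271918]
t 32.45 pos [519.9 264.4 149.2] w 29.9 f [-0.4 -0.3 -0.1]
[[0.1854, -0.2341, 0.0983], [0.0, -0.0, 0.25]] mm 157 deg 90.0
```

Emit:
carry_out(moves=[[[0.02,-0.025,0],[0,0,0.025],-0.3],[[0.06,-0.07,0],[0,0,0.053],-0.3],[[0.1,-0.12,0],[0,0,0.082],-0.3],[[0.14,-0.17,0],[0,0,0.11],-0.3],[[0.18,-0.22,0.02],[0,0,0.139],-0.3],[[0.1854,-0.2341,0.06],[0,0,0.168],-0.3],[[0.1854,-0.2341,0.09],[0,0,0.196],-0.3],[[0.1854,-0.2341,0.098],[0,0,0.225],-0.3],[[0.1854,-0.2341,0.098],[0,0,0.25],-0.3],[[0.1854,-0.2341,0.16],[0,0,0.25],-0.3],[[0.1854,-0.2341,0.178],[0,0,0.25],-0.3],[[0.1854,-0.2341,0.178],[0,0,0.25],-0.3]])

```text
time: 33.95
tool_pos: [552.3, 118.9, 59.1]
eef_rot: [[-0.781, 0.624, -0.003], [0.624, 0.781, -0.0], [0.003, -0.002, -1.0]]
contact_force: [-0.3, -0.9, 0.9]
gripper_width: 29.5
```

```bash
python3 - <<'E'
from plan import *
from fit import *
c=np.array([571,140.8])-28*UY; print(c)
plan((list(c)+[4.5],Rd(TH+np.pi)))
im={c:snap(c,f'{c[0]}20.png') for c in('side','top')}
for c in im: print(c,ring(im[c],c,571,141))
a=cv2.imread('pics/s20.png');b=cv2.imread('pics/t20.png')
cv2.imwrite('pics/c20.png',np.hstack([cv2.resize(a[100:240,220:350],None,fx=3,fy=3,interpolation=2),cv2.resize(b[150:290,200:330],None,fx=3,fy=3,interpolation=2)]))
E
```

```text
[553.52474367 118.92271918]
t 33.95 pos [552.3 118.9  59.1] w 29.5 f [-0.3 -0.9  0.9]
[[-0.0021, 0.0019, 0.1093], [-0.0004, -0.0004, 0.0]] mm 55 deg 0.2
side (array([570.5, 141.7]), np.float64(0.13))
top None
```

View pics/c20.png

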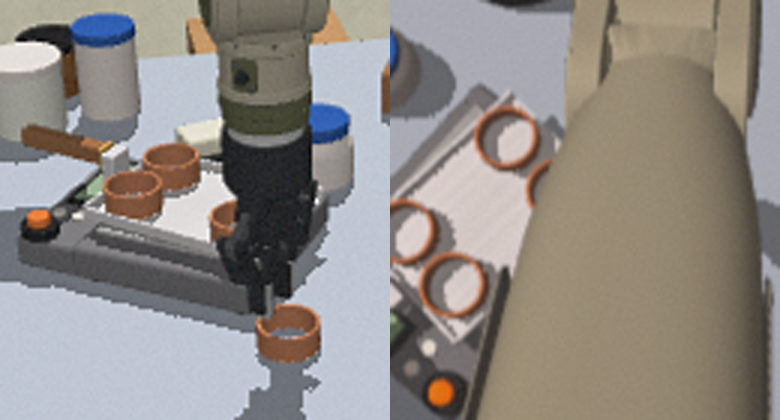

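Emit:
carry_out(moves=[[[-0.0015,0.0015,0.06],[0,0,0],-0.3],[[-0.0015,0.0015,0.095],[0,0,0],-0.3],[[-0.0015,0.0015,0.108],[0,0,0],-0.3],[[-0.0015,0.0015,0.108],[0,0,0],-0.3],[[-0.0015,0.0015,0.108],[0,0,0],-1],[[-0.0015,0.0015,0.108],[0,0,0],-1],[[-0.0015,0.0015,0.108],[0,0,0],-1],[[-0.0015,0.0015,0.108],[0,0,0],-1],[[-0.0015,0.0015,0.108],[0,0,0],-1]])

```text
time: 35.17
tool_pos: [555.7, 119.1, 7.6]
eef_rot: [[-0.781, 0.624, 0.002], [0.624, 0.781, 0.0], [-0.001, 0.001, -1.0]]
contact_force: [-0.3, 0.0, 6.2]
gripper_width: 3.9
```

```bash
python3 - <<'E'
from plan import *
from fit import *
c=SC+1*UX-28*UY; print(c)
plan((list(c)+[110],Rd(TH+np.pi)))
im=cv2.cvtColor(cv2.imread('pics/t20.png'),cv2.COLOR_BGR2RGB)
B=np.array([UX,UY])
for px in((196,238.5),(227,203),(244,221)):
    p=at('top',px,83)[:2];print(p,B@(p-SC),ring(im,'top',*p,z=57,r=15))
im=cv2.cvtColor(cv2.imread('pics/s20.png'),cv2.COLOR_BGR2RGB)
for lo in((66,35),(-64,35),(-64,-34),(66,-36)):
    p=SC+lo[0]*UX+lo[1]*UY;r=ring(im,'side',*p,z=57,r=14);print(lo,r, r and B@(r[0]-SC))
E
```

```text
[496.30607513 293.49860288]
t 35.175 pos [555.7 119.1   7.6] w 3.9 f [-0.3  0.   6.2]
[[0.3101, 0.1987, -0.205], [0.0002, 0.0002, -0.0]] mm 211 deg 0.1
[583.6529427  301.33618463] [64.35529289 32.63835276] (array([586.6, 303.1]), np.float64(0.19))
[485.06580286 384.66479259] [-64.6806831   36.21577482] (array([486.3, 384.2]), np.float64(0.17))
[444.26040017 327.09476077] [-60.63283277 -34.23281892] (array([444.2, 331.3]), np.float64(0.18))
(66, 35) None None
(-64, 35) (array([485.2, 384.9]), np.float64(0.36)) [-64.72262743  36.48330439]
(-64, -34) (array([445.3, 337.5]), np.float64(0.3)) [-66.3146401  -25.45404699]
(66, -36) (array([526.6, 279. ]), np.float64(2.66)) [ 33.71841083 -20.4212823 ]
```

Emit:
carry_out(moves=[[[0,0,-0.08],[0,0,0],-1],[[0,0,-0.18],[0,0,0],-1],[[0.03,0.02,-0.26],[0,0,0],-1],[[0.11,0.07,-0.27],[0,0,0],-1],[[0.2,0.13,-0.27],[0,0,0],-1],[[0.28,0.18,-0.26],[0,0,0],-1],[[0.3101,0.1987,-0.23],[0,0,0],-1],[[0.3101,0.1987,-0.205],[0,0,0],-1],[[0.3101,0.1987,-0.205],[0,0,0],-1],[[0.3101,0.1987,-0.205],[0,0,0],-1]])

```text
time: 36.42
tool_pos: [496.3, 292.1, 109.0]
eef_rot: [[-0.78, 0.626, -0.0], [0.626, 0.78, -0.0], [-0.0, -0.0, -1.0]]
contact_force: [0.1, -0.0, 0.1]
gripper_width: 3.7
```

```bash
python3 - <<'E'
from plan import *
from fit import *
c=SC+1*UX-28*UY; print(c)
plan((list(c)+[65],Rd(TH+np.pi)))
im={c:snap(c,f'{c[0]}21.png') for c in('side','top')}
a=cv2.imread('pics/s21.png');b=cv2.imread('pics/t21.png')
cv2.imwrite('pics/c21.png',np.hstack([cv2.resize(a[100:240,220:350],None,fx=3,fy=3,interpolation=2),cv2.resize(b[150:290,180:310],None,fx=3,fy=3,interpolation=2)]))
E
```

```text
[496.30607513 293.49860288]
t 36.425 pos [496.3 292.1 109. ] w 3.7 f [ 0.1 -0.   0.1]
[[0.0017, 0.0022, 0.088], [-0.0001, 0.0, -0.0003]] mm 44 deg 0.1
```

View pics/c21.png

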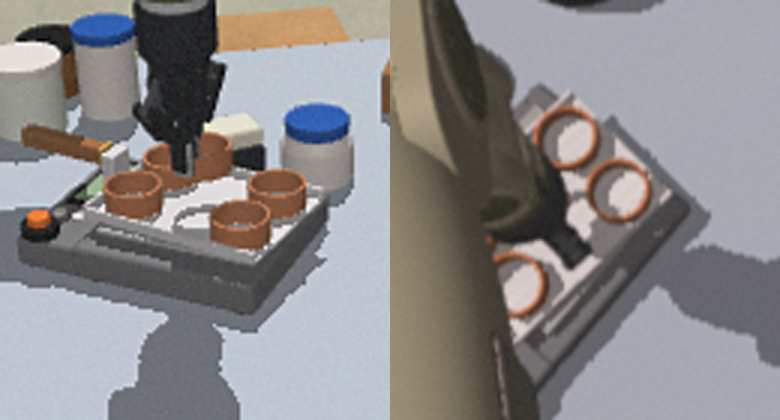

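Emit:
carry_out(moves=[[[0.0015,0.0015,0.05],[0,0,0],-1],[[0.0015,0.0015,0.078],[0,0,0],-1],[[0.0015,0.0015,0.087],[0,0,0],-1],[[0.0015,0.0015,0.087],[0,0,0],-1],[[0.0015,0.0015,0.087],[0,0,0],-1]])

```text
time: 37.15
tool_pos: [496.0, 294.7, 66.3]
eef_rot: [[-0.781, 0.624, 0.001], [0.624, 0.781, 0.0], [-0.001, 0.001, -1.0]]
contact_force: [-0.1, 0.6, -0.3]
gripper_width: 4.3
```

```bash
python3 - <<'E'
from plan import *
plan()
snap('side','s22.png')
a=cv2.imread('pics/s22.png')
cv2.imwrite('pics/c22.png',cv2.resize(a[100:240,220:350],None,fx=4.2,fy=4.2,interpolation=2))
E
```

```text
t 37.15 pos [496.  294.7  66.3] w 4.3 f [-0.1  0.6 -0.3]
```

View pics/c22.png

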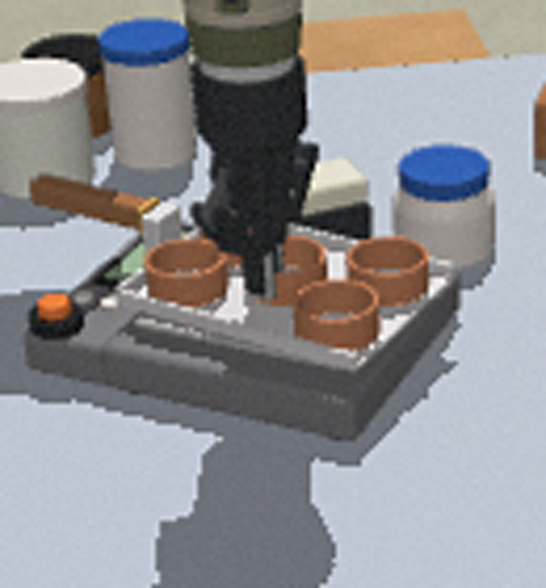

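Emit:
carry_out(moves=[[[0,0,0.003],[0,0,0],-1],[[0,0,0.003],[0,0,0],-0.55],[[0,0,0.003],[0,0,0],-0.55],[[0,0,0.003],[0,0,0],-0.55],[[0,0,-0.04],[0,0,0],-0.55],[[0,0,-0.12],[0,0,0],-0.5],[[0,0,-0.22],[0,0,0],-0.2],[[0,0,-0.27],[0,0,0],-0.2],[[0,0,-0.27],[0,0,0],-0.2]])

```text
time: 38.33
tool_pos: [497.0, 295.1, 203.1]
eef_rot: [[-0.781, 0.624, 0.005], [0.624, 0.781, 0.002], [-0.002, 0.005, -1.0]]
contact_force: [0.3, 0.4, 0.6]
gripper_width: 34.3
```

```bash
python3 - <<'E'
from plan import *
plan(([300,250,250],Rd(TH+np.pi)))
snap('side','s23.png')
a=cv2.imread('pics/s23.png')
cv2.imwrite('pics/c23.png',cv2.resize(a[80:260,220:400],None,fx=3.3,fy=3.3,interpolation=2))
E
```

```text
t 38.325 pos [497.  295.1 203.1] w 34.3 f [0.3 0.4 0.6]
[[0.2512, -0.316, -0.0958], [0.0007, 0.0004, -0.0]] mm 207 deg 0.3
```

View pics/c23.png

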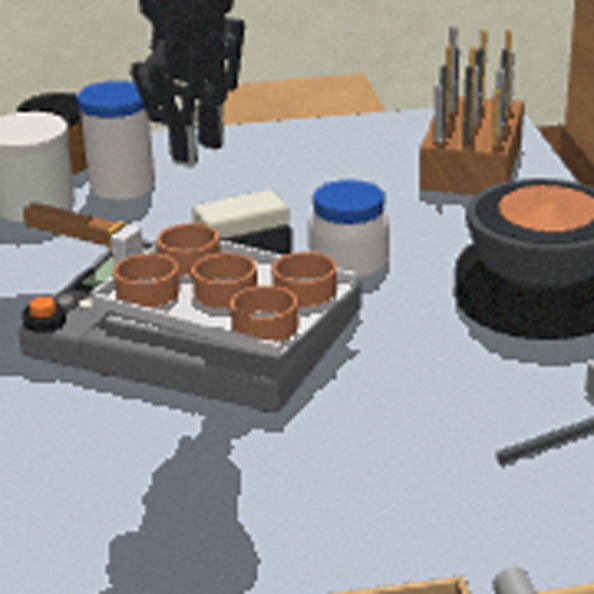

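```bash
python3 - <<'E'
from plan import *
c=SC-145*UX; print(c)
plan((list(c)+[150],Rd(TH+np.pi)))
E
```

```text
[399.70693859 406.49686313]
t 38.375 pos [496.  294.7 201.2] w 34.3 f [-0.1  0.5 -0.2]
[[0.29, 0.0543, 0.1022], [0.0003, 0.0001, -0.0]] mm 156 deg 0.1
```

Emit:
carry_out(moves=[[[0.05,0.01,0],[0,0,0],0.1],[[0.13,0.025,0.01],[0,0,0],0.1],[[0.21,0.04,0.04],[0,0,0],0.1],[[0.28,0.052,0.09],[0,0,0],0.1],[[0.29,0.0543,0.1022],[0,0,0],0.1],[[0.29,0.0543,0.1022],[0,0,0],0.1],[[0.29,0.0543,0.1022],[0,0,0],0.1],[[0.29,0.0543,0.1022],[0,0,0],0.1],[[0.29,0.0543,0.1022],[0,0,0],0.1],[[0.29,0.0543,0.1022],[0,0,0],0.1],[[0.29,0.0543,0.1022],[0,0,0],0.1],[[0.29,0.0543,0.1022],[0,0,0],0.1]], squeeze=120)

```text
time: 39.88
tool_pos: [399.2, 406.2, 149.5]
eef_rot: [[-0.781, 0.624, 0.0], [0.624, 0.781, 0.0], [0.0, 0.0, -1.0]]
contact_force: [0.7, -0.2, 0.6]
gripper_width: 47.2
```

```bash
python3 - <<'E'
from plan import *
c=SC-145*UX; print(c)
plan((list(c)+[71],Rd(TH+np.pi)))
im={c:snap(c,f'{c[0]}24.png') for c in('side','top')}
a=cv2.imread('pics/s24.png');b=cv2.imread('pics/t24.png')
cv2.imwrite('pics/c24.png',np.hstack([cv2.resize(a[100:220,220:350],None,fx=3,fy=3,interpolation=2),cv2.resize(b[160:280,160:290],None,fx=3,fy=3,interpolation=2)]))
E
```

```text
[399.70693859 406.49686313]
t 39.875 pos [399.2 406.2 149.5] w 47.2 f [ 0.7 -0.2  0.6]
[[-0.0005, 0.001, 0.1571], [0.0, -0.0, -0.0]] mm 79 deg 0.0
```

View pics/c24.png

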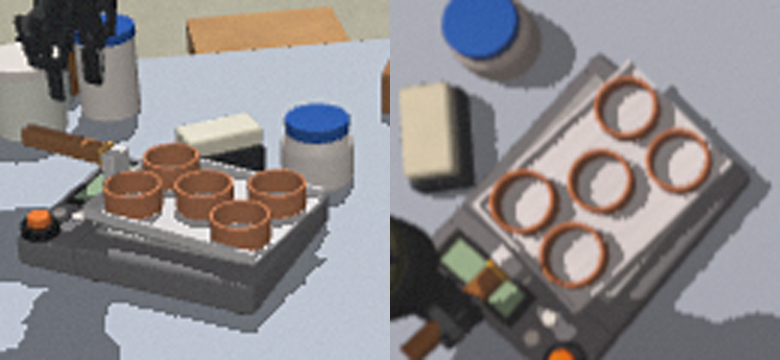

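Emit:
carry_out(moves=[[[0,0.0005,0],[0,0,0],0.1],[[0,0.0005,0],[0,0,0],0.1],[[0,0.0005,0.05],[0,0,0],0.1],[[0,0.0005,0.11],[0,0,0],0.1],[[0,0.0005,0.15],[0,0,0],0.1],[[0,0.0005,0.156],[0,0,0],0.1],[[0,0.0005,0.156],[0,0,0],0.1],[[0,0.0005,0.156],[0,0,0],0.1]])

```text
time: 40.98
tool_pos: [400.0, 407.0, 72.7]
eef_rot: [[-0.781, 0.624, 0.002], [0.624, 0.781, 0.001], [-0.0, 0.002, -1.0]]
contact_force: [0.4, 0.3, -1.2]
gripper_width: 47.0
```

```bash
python3 - <<'E'
from plan import *
plan()
snap('side','s25.png'); a=cv2.imread('pics/s25.png')
cv2.imwrite('pics/c25.png',cv2.resize(a[80:220,210:340],None,fx=4,fy=4,interpolation=2))
E
```

```text
t 40.975 pos [400.  407.   72.7] w 47.0 f [ 0.4  0.3 -1.2]
```

View pics/c25.png

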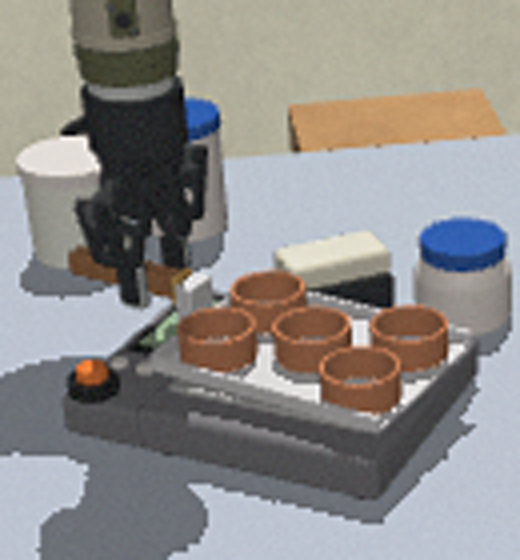

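Emit:
carry_out(moves=[[[0,0,0],[0,0,0],-0.2],[[0,0,0],[0,0,0],-0.3],[[0,0,0],[0,0,0],-0.4],[[0,0,0],[0,0,0],-0.45],[[0,0,0],[0,0,0],-0.5],[[0,0,0],[0,0,0],-0.55],[[0,0,0],[0,0,0],-1],[[0,0,0],[0,0,0],-1],[[0,0,0],[0,0,0],-1],[[0,0,0],[0,0,0],-1]], squeeze=120)

```text
time: 42.28
tool_pos: [399.3, 406.5, 71.7]
eef_rot: [[-0.781, 0.624, 0.0], [0.624, 0.781, 0.0], [0.0, 0.0, -1.0]]
contact_force: [-1.5, -1.4, 4.6]
gripper_width: 18.0
```

```bash
python3 - <<'E'
from plan import *
plan()
snap('side','s26.png'); a=cv2.imread('pics/s26.png')
cv2.imwrite('pics/c26.png',cv2.resize(a[80:220,210:340],None,fx=4,fy=4,interpolation=2))
E
```

```text
t 42.275 pos [399.3 406.5  71.7] w 18.0 f [-1.5 -1.4  4.6]
```

View pics/c26.png

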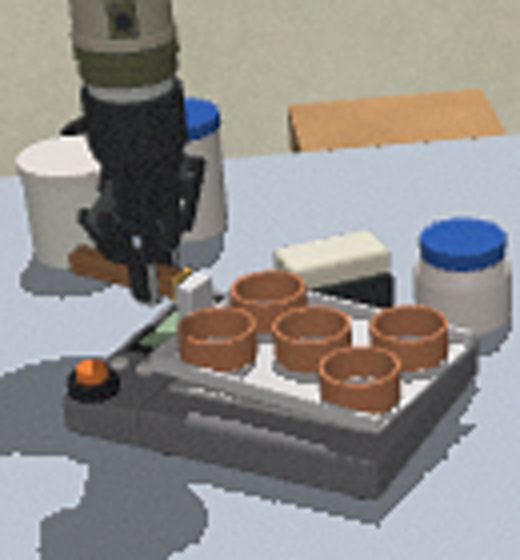

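Emit:
carry_out(moves=[[[0,0,-0.003],[0,0,0],-1],[[0,0,-0.008],[0,0,0],-1],[[0,0,-0.016],[0,0,0],-1],[[0,0,-0.026],[0,0,0],-1],[[0,0,-0.036],[0,0,0],-1],[[0,0,-0.044],[0,0,0],-1],[[0,0,-0.048],[0,0,0],-1],[[0,0,-0.05],[0,0,0],-1],[[0,0,-0.05],[0,0,0],-1],[[0,0,-0.05],[0,0,0],-1]])

```text
time: 43.58
tool_pos: [399.3, 406.4, 96.4]
eef_rot: [[-0.781, 0.624, -0.0], [0.624, 0.781, -0.0], [0.0, -0.0, -1.0]]
contact_force: [0.2, -0.4, -3.7]
gripper_width: 17.9
```

```bash
python3 - <<'E'
from plan import *
plan(); o=robot.get_obs();print(o['torque'],o['eef_rot'])
snap('side','s27.png'); a=cv2.imread('pics/s27.png')
snap('top','t27.png'); b=cv2.imread('pics/t27.png')
cv2.imwrite('pics/c27.png',np.hstack([cv2.resize(a[80:220,210:340],None,fx=3,fy=3,interpolation=2),cv2.resize(b[150:290,150:280],None,fx=3,fy=3,interpolation=2)]))
E
```

```text
t 43.575 pos [399.3 406.4  96.4] w 17.9 f [ 0.2 -0.4 -3.7]
[0.26024087 0.29246109 0.02499342] [[-7.81262260e-01  6.24202887e-01 -1.92352622e-04]
 [ 6.24202910e-01  7.81262259e-01 -9.99264877e-05]
 [ 8.79034417e-05 -1.98135860e-04 -9.99999977e-01]]
```

View pics/c27.png

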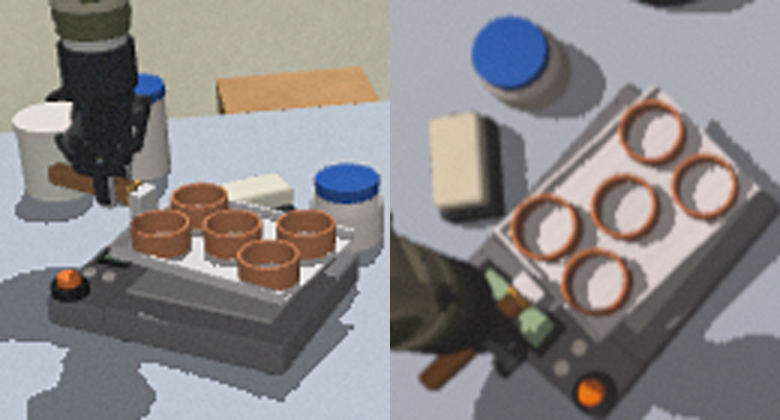

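```bash
python3 - <<'E'
from plan import *
for l in((100,-72,0),(100,-72,12),(100,72,12),(-100,-72,14)):
    p=list(SC+l[0]*UX+l[1]*UY)+[78.7+l[2]]
    a=proj('side',p);b=proj('top',p);print(l,a,(a-[80,210])*3,(b-[150,150])*3+[0,390])
E
```

```text
(100, -72, 0) [181.12447595 303.61659655] [303.37342784 280.84978964] [189.90434816 759.88628524]
(100, -72, 12) [177.44828483 303.45177874] [292.3448545  280.35533622] [187.32956548 758.48339307]
(100, 72, 12) [155.89832938 327.67673953] [227.69498814 353.03021859] [ 81.66279717 653.8916711 ]
(-100, -72, 14) [161.17429101 245.90799397] [243.52287304 107.7239819 ] [341.87362434 595.27337933]
```

```bash
cat >> plan.py <<'E'
def tip(ly,lz,b,lx=545.):
    b=np.deg2rad(b); xs=np.array([0,-np.cos(b),-np.sin(b)]); zs=np.array([0,-np.sin(b),np.cos(b)]); ys=np.array([1.,0,0])
    p=np.array([lx,ly,lz])-245.5*xs+14.7*zs
    return p,np.c_[-xs,ys,-zs]
E
python3 - <<'E'
from plan import *
p,R=tip(-150,115,0); print(p,R)
plan(([399.3,406.4,140],Rd(TH+np.pi)),(p,R))
E
```

```text
[545.   95.5 129.7] [[-0.  1. -0.]
 [ 1.  0.  0.]
 [ 0.  0. -1.]]
t 43.675 pos [399.3 406.3  96.4] w 17.6 f [-0.3  1.2 -3.4]
[[0.0, 0.0001, -0.0873], [-0.0, -0.0, -0.0]] mm 44 deg 0.0
[[-0.6158, -0.3038, -0.0667], [-0.0, 0.0, 0.1427]] mm 345 deg 51.4
```

Emit:
carry_out(moves=[[[0,0,-0.004],[0,0,0],-1],[[0,0,-0.012],[0,0,0],-1],[[0,0,-0.024],[0,0,0],-1],[[0,0,-0.036],[0,0,0],-1],[[0,0,-0.048],[0,0,0],-1],[[0,0,-0.058],[0,0,0],-1],[[-0.006,-0.003,-0.065],[0,0,0.0014],-1],[[-0.0185,-0.009,-0.068],[0,0,0.0043],-1],[[-0.037,-0.018,-0.068],[0,0,0.0086],-1],[[-0.062,-0.03,-0.068],[0,0,0.0143],-1],[[-0.092,-0.0456,-0.068],[0,0,0.0214],-1],[[-0.123,-0.061,-0.068],[0,0,0.0285],-1]])

```text
time: 45.18
tool_pos: [428.9, 342.8, 130.4]
eef_rot: [[-0.655, 0.756, -0.0], [0.756, 0.655, -0.0], [-0.0, -0.0, -1.0]]
contact_force: [0.6, -0.4, -3.7]
gripper_width: 18.1
```

```bash
python3 - <<'E'
from plan import *
p,R=tip(-150,115,0)
plan((p,R))
E
```

```text
t 45.175 pos [428.9 342.8 130.4] w 18.1 f [ 0.6 -0.4 -3.7]
[[-0.5259, -0.1485, 0.0015], [-0.0, 0.0, 0.1137]] mm 273 deg 40.9
```

Emit:
carry_out(moves=[[[-0.0105,-0.003,0],[0,0,0.0023],-1],[[-0.042,-0.0119,0],[0,0,0.0091],-1],[[-0.0894,-0.0252,0],[0,0,0.0193],-1],[[-0.142,-0.04,0],[0,0,0.0307],-1],[[-0.2,-0.0564,0],[0,0,0.0432],-1],[[-0.2577,-0.0728,0],[0,0,0.0557],-1],[[-0.3155,-0.089,0],[0,0,0.0682],-1],[[-0.3734,-0.1054,0],[0,0,0.0807],-1],[[-0.426,-0.12,0],[0,0,0.0921],-1],[[-0.4733,-0.1337,0],[0,0,0.1023],-1],[[-0.51,-0.144,0],[0,0,0.1103],-1],[[-0.5259,-0.1485,0],[0,0,0.1137],-1]])

```text
time: 46.68
tool_pos: [545.8, 96.2, 130.5]
eef_rot: [[-0.001, 1.0, 0.0], [1.0, 0.001, 0.0], [0.0, 0.0, -1.0]]
contact_force: [0.0, 0.7, -3.3]
gripper_width: 18.2
```

```bash
python3 - <<'E'
from plan import *
plan(tip(-150,115,0),tip(-150,75,0),tip(-150,65,16),tip(-150,62,24),tip(-150,62,30))
snap('side','s28.png'); a=cv2.imread('pics/s28.png')
snap('top','t28.png'); b=cv2.imread('pics/t28.png')
cv2.imwrite('pics/c28.png',np.hstack([cv2.resize(a[150:370,240:430],None,fx=2,fy=2,interpolation=2),cv2.resize(b[150:370,310:500],None,fx=2,fy=2,interpolation=2)]))
E
```

```text
t 46.675 pos [545.8  96.2 130.5] w 18.2 f [ 0.   0.7 -3.3]
[[-0.0015, -0.0016, 0.0016], [0.0, -0.0, 0.0001]] mm 1 deg 0.0
[[-0.0015, -0.0017, 0.0816], [0.0, -0.0, 0.0001]] mm 41 deg 0.0
[[-0.0286, -0.0017, -0.0326], [0.0, 0.0444, 0.0001]] mm 22 deg 16.0
[[-0.0559, -0.0017, -0.0896], [0.0, 0.0666, 0.0001]] mm 53 deg 24.0
[[-0.0819, -0.0017, -0.134], [0.0, 0.0833, 0.0001]] mm 79 deg 30.0
```

View pics/c28.png

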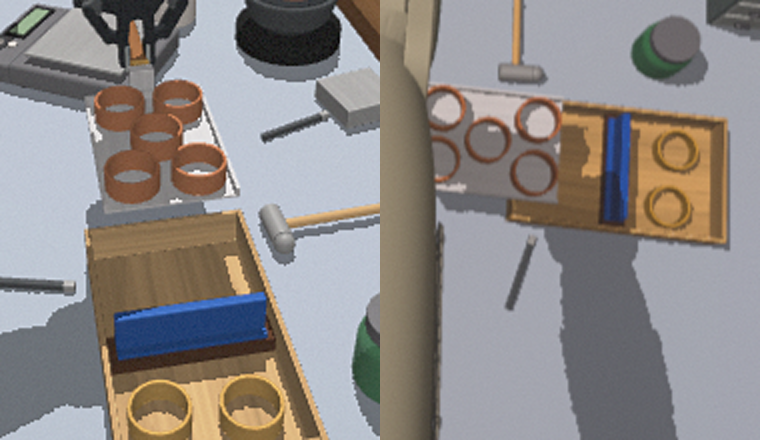

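Emit:
carry_out(moves=[[[-0.0025,-0.0016,0.01],[0,0.002,0],-1],[[-0.005,-0.0016,0.018],[0,0.006,0],-1],[[-0.01,-0.0016,0.018],[0,0.013,0],-1],[[-0.016,-0.0016,0.005],[0,0.022,0],-1],[[-0.022,-0.0016,-0.012],[0,0.032,0],-1],[[-0.0265,-0.0016,-0.027],[0,0.0405,0],-1],[[-0.0286,-0.0017,-0.0326],[0,0.0444,0],-1],[[-0.0286,-0.0017,-0.0326],[0,0.0444,0],-1]])

```text
time: 47.78
tool_pos: [544.4, 82.7, 146.5]
eef_rot: [[-0.002, 1.0, -0.001], [0.961, 0.003, 0.275], [0.275, -0.0, -0.961]]
contact_force: [-0.4, -0.3, -4.0]
gripper_width: 18.2
```

```bash
python3 - <<'E'
from plan import *
plan(tip(-150,65,16),tip(-150,62,20),tip(-150,62,22),tip(-150,62,24),tip(-150,62,26))
snap('side','s29.png'); a=cv2.imread('pics/s29.png')
cv2.imwrite('pics/c29.png',cv2.resize(a[150:370,240:430],None,fx=2.7,fy=2.7,interpolation=2))
E
```

```text
t 47.775 pos [544.4  82.7 146.5] w 18.2 f [-0.4 -0.3 -4. ]
[[-0.0012, 0.0012, -0.0009], [-0.0002, 0.0001, 0.0004]] mm 1 deg 0.2
[[-0.0061, 0.0012, -0.0294], [-0.0002, 0.0112, 0.0004]] mm 15 deg 4.0
[[-0.0087, 0.0011, -0.0463], [-0.0002, 0.0167, 0.0004]] mm 24 deg 6.0
[[-0.0118, 0.0011, -0.0632], [-0.0002, 0.0223, 0.0004]] mm 32 deg 8.0
[[-0.0155, 0.0011, -0.08], [-0.0002, 0.0278, 0.0004]] mm 41 deg 10.0
```

View pics/c29.png

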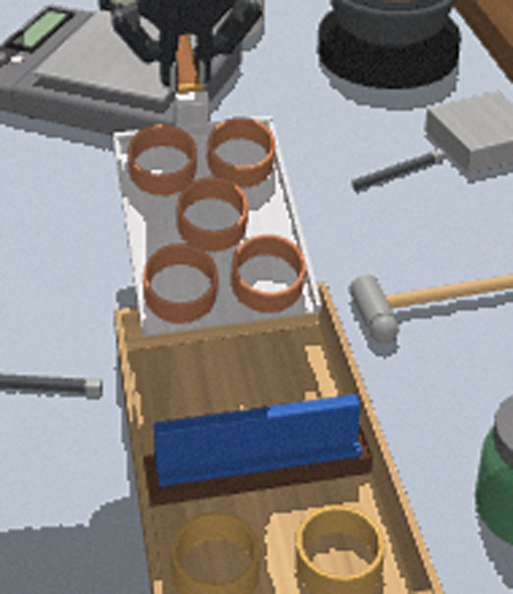

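```bash
python3 - <<'E'
from plan import *
for q in((473,-150,65),(617,-150,65),(455,-100,50)): print(q,(proj('side',q)-[150,240])*2.7)
E
```

```text
(473, -150, 65) [333.2304231  140.66796608]
(617, -150, 65) [309.88963312 318.94373858]
(455, -100, 50) [307.69493863 113.13785816]
```

Emit:
carry_out(moves=[[[-0.003,0.001,-0.013],[0,0.005,0],-1],[[-0.006,0.001,-0.029],[0,0.0112,0],-1],[[-0.0075,0.001,-0.038],[0,0.014,0],-1],[[-0.0087,0.001,-0.0463],[0,0.0167,0],-1],[[-0.0087,0.001,-0.0463],[0,0.0167,0],-1],[[-0.0087,0.001,-0.0463],[0,0.0167,0],-1]])

```text
time: 48.58
tool_pos: [545.1, 72.4, 167.9]
eef_rot: [[-0.003, 1.0, -0.001], [0.927, 0.003, 0.375], [0.375, 0.0, -0.927]]
contact_force: [-0.7, 0.5, -2.7]
gripper_width: 18.2
```

```bash
python3 - <<'E'
from plan import *
plan(tip(-150,62,22),tip(-150,62,24),tip(-150,62,26),tip(-150,62,28),tip(-150,62,30))
snap('side','s30.png'); a=cv2.imread('pics/s30.png')
cv2.imwrite('pics/c30.png',cv2.resize(a[150:370,240:430],None,fx=2.7,fy=2.7,interpolation=2))
E
```

```text
t 48.575 pos [545.1  72.4 167.9] w 18.2 f [-0.7  0.5 -2.7]
[[-0.0008, -0.0002, 0.0003], [-0.0002, 0.0, 0.0005]] mm 0 deg 0.2
[[-0.0021, -0.0002, -0.0168], [-0.0002, 0.0056, 0.0005]] mm 8 deg 2.0
[[-0.004, -0.0002, -0.0339], [-0.0002, 0.0111, 0.0005]] mm 17 deg 4.0
[[-0.0066, -0.0003, -0.0509], [-0.0002, 0.0167, 0.0005]] mm 26 deg 6.0
[[-0.0097, -0.0003, -0.0678], [-0.0002, 0.0222, 0.0005]] mm 34 deg 8.0
```

View pics/c30.png

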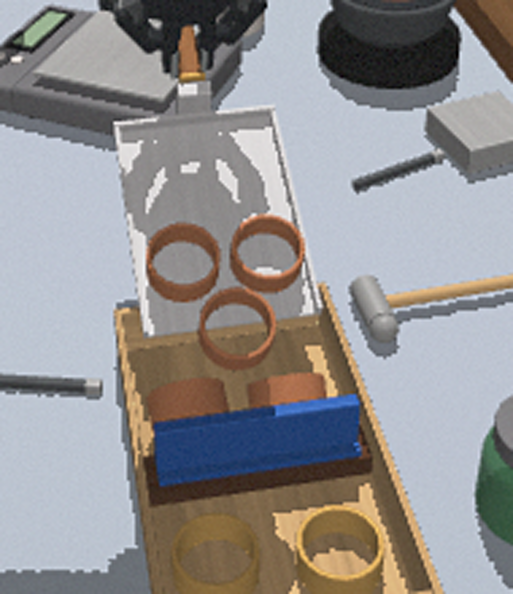

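Emit:
carry_out(moves=[[[0,0,0],[0,0,0],-1],[[0,0,0],[0,0,0],-1],[[0.006,0,0],[0,0,0],-1]])

```text
time: 49.0
tool_pos: [545.0, 75.3, 169.0]
eef_rot: [[-0.003, 1.0, -0.001], [0.927, 0.003, 0.375], [0.375, -0.0, -0.927]]
contact_force: [-0.3, -0.7, -2.0]
gripper_width: 17.9
```

```bash
python3 - <<'E'
from plan import *
plan(tip(-150,62,22),tip(-140,66,22),tip(-140,66,26),tip(-135,70,30))
snap('side','s31.png'); a=cv2.imread('pics/s31.png')
cv2.imwrite('pics/c31.png',cv2.resize(a[150:370,240:430],None,fx=2.7,fy=2.7,interpolation=2))
E
```

```text
t 49.0 pos [545.   75.3 169. ] w 17.9 f [-0.3 -0.7 -2. ]
[[-0.0069, 0.0, 0.0002], [-0.0002, 0.0, 0.0005]] mm 3 deg 0.2
[[0.0146, 0.0001, 0.0003], [-0.0002, 0.0, 0.0005]] mm 7 deg 0.2
[[0.0114, 0.0, -0.0339], [-0.0002, 0.0111, 0.0004]] mm 18 deg 4.0
[[0.018, -0.0, -0.0715], [-0.0002, 0.0222, 0.0004]] mm 37 deg 8.0
```

View pics/c31.png

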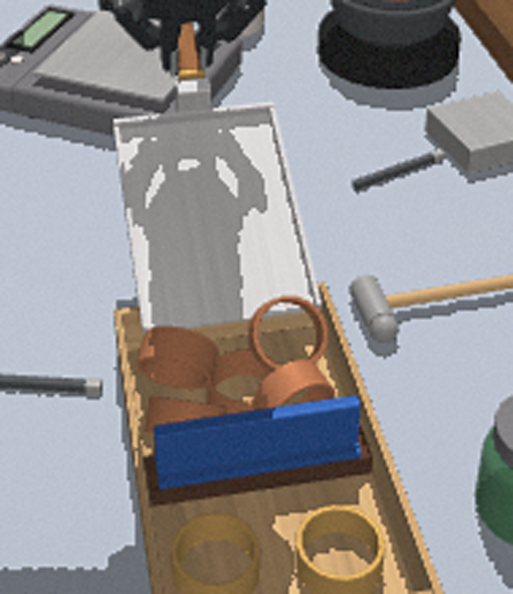

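Emit:
carry_out(moves=[[[0.006,0,0],[0,0,0],-1],[[0.006,0,0],[0,0,0],-1],[[0.006,0,0],[0,0,0],-1],[[0.006,0,0],[0,0,0],-1]])

```text
time: 49.55
tool_pos: [545.1, 78.0, 170.1]
eef_rot: [[-0.003, 1.0, -0.001], [0.927, 0.003, 0.375], [0.375, 0.0, -0.927]]
contact_force: [0.3, 1.0, -2.1]
gripper_width: 17.8
```

```bash
python3 - <<'E'
from plan import *
plan(tip(-145,62,22),tip(-140,66,22),tip(-140,90,22),tip(-100,110,22),tip(-100,110,0))
snap('side','s32.png'); a=cv2.imread('pics/s32.png')
snap('top','t32.png'); b=cv2.imread('pics/t32.png')
cv2.imwrite('pics/c32.png',np.hstack([cv2.resize(a[210:370,250:400],None,fx=2.6,fy=2.6,interpolation=2),cv2.resize(b[170:330,350:500],None,fx=2.6,fy=2.6,interpolation=2)]))
E
```

```text
t 49.55 pos [545.1  78.  170.1] w 17.8 f [ 0.3  1.  -2.1]
[[-0.0034, -0.0002, 0.004], [-0.0002, 0.0, 0.0005]] mm 3 deg 0.2
[[0.0088, -0.0001, 0.0003], [-0.0002, 0.0, 0.0005]] mm 4 deg 0.2
[[0.0268, -0.0001, -0.0442], [-0.0002, 0.0, 0.0005]] mm 26 deg 0.2
[[0.116, 0.0001, -0.0513], [-0.0002, 0.0, 0.0005]] mm 63 deg 0.2
[[0.0912, 0.0003, 0.1348], [-0.0001, -0.0611, 0.0005]] mm 81 deg 22.0
```

View pics/c32.png

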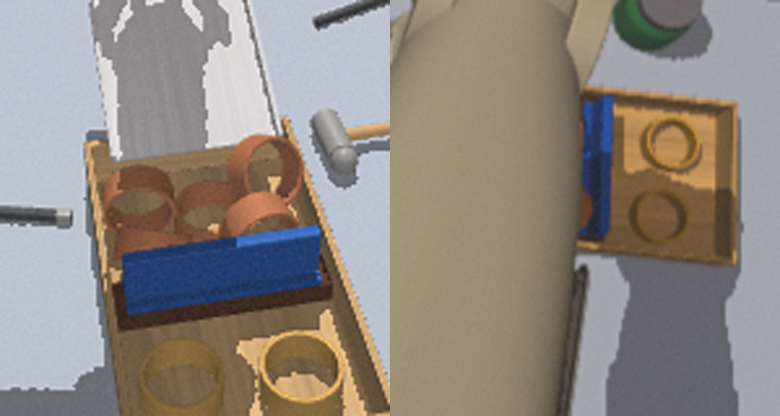

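Emit:
carry_out(moves=[[[0.008,0,-0.006],[0,0,0],-1],[[0.018,0,-0.016],[0,0,0],-1],[[0.03,0,-0.03],[0,0,0],-1],[[0.045,0,-0.045],[0,0,0],-1],[[0.07,0,-0.06],[0,0,0],-1],[[0.1,0,-0.06],[0,0,0],-1],[[0.13,0,-0.06],[0,0,0],-1],[[0.13,0,-0.06],[0,0,0],-1],[[0.13,0,-0.06],[0,0,0],-1]])

```text
time: 50.78
tool_pos: [544.6, 127.2, 221.9]
eef_rot: [[-0.003, 1.0, -0.002], [0.927, 0.004, 0.374], [0.374, -0.0, -0.927]]
contact_force: [-0.2, 1.7, -0.7]
gripper_width: 18.3
```

```bash
python3 - <<'E'
from plan import *
plan()
snap('side','s33.png'); a=cv2.imread('pics/s33.png')
snap('top','t33.png'); b=cv2.imread('pics/t33.png')
cv2.imwrite('pics/c33.png',np.hstack([cv2.resize(a[210:370,250:400],None,fx=2.6,fy=2.6,interpolation=2),cv2.resize(b[170:330,350:500],None,fx=2.6,fy=2.6,interpolation=2)]))
E
```

```text
t 50.775 pos [544.6 127.2 221.9] w 18.3 f [-0.2  1.7 -0.7]
```

View pics/c33.png

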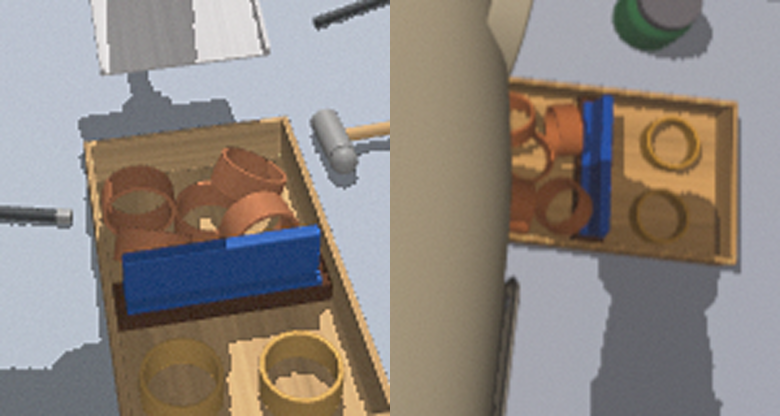

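```bash
python3 - <<'E'
from plan import *
a=cv2.imread('pics/s33.png');b=cv2.imread('pics/t33.png')
cv2.imwrite('pics/c34.png',np.hstack([cv2.resize(a[110:230,200:350],None,fx=2.6,fy=2.6,interpolation=2),cv2.resize(b[160:300,160:310],None,fx=2.6,fy=2.22,interpolation=2)]))
E
```

```text
Traceback (most recent call last):
ValueError: all the input array dimensions except for the concatenation axis must match exactly, but along dimension 0, the array at index 0 has size 312 and the array at index 1 has size 311
```

```bash
python3 - <<'E'
from plan import *
a=cv2.imread('pics/s33.png');b=cv2.imread('pics/t33.png')
cv2.imwrite('pics/c34.png',np.hstack([cv2.resize(a[110:250,200:350],None,fx=2.6,fy=2.6,interpolation=2),cv2.resize(b[160:300,160:310],None,fx=2.6,fy=2.6,interpolation=2)]))
E
```

```text
(no output)
```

View pics/c34.png

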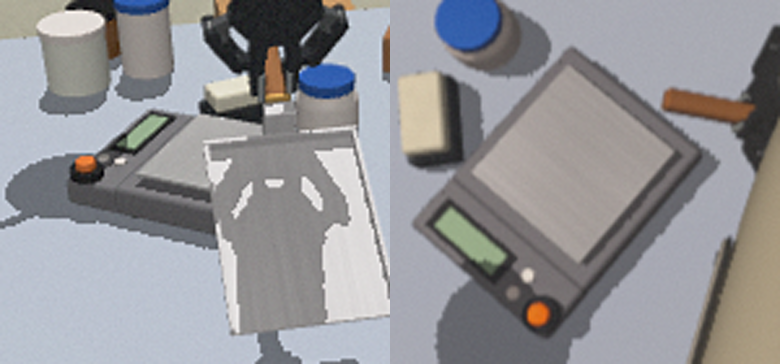

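```bash
python3 - <<'E'
from fit import *
np.set_printoptions(precision=1,suppress=True)
f=lambda u,v:((v+.5)/2.6-.5+160,(u-390+.5)/2.6-.5+160)
C=np.array([at('top',f(*p),54) for p in((570,62),(678,152),(583,262),(472,165))])
print(C,C.mean(0),[np.linalg.norm(C[i]-C[i-1]) for i in range(4)])
im=cv2.cvtColor(cv2.imread('pics/t33.png'),cv2.COLOR_BGR2RGB)
print(im[160+60,160+70],im[160+25,160+62])
g=cv2.cvtColor(im,cv2.COLOR_RGB2GRAY)
m=near((g>130)&(hsv(im)[...,1]<30),projn('top',np.array([[514,319,54.]]))[0][::-1],43)
m=cv2.morphologyEx(m.astype(np.uint8),cv2.MORPH_OPEN,np.ones((5,5)))>0
n,l=cv2.connectedComponents(m.astype(np.uint8));p=projn('top',np.array([[514,319,54.]]))[0].astype(int);m=l==l[p[1],p[0]]
print(m.sum());
v,e=fit([box(-80,80,-80,80,54,54)],{'top':m},[514,319,-56]);print('platform',v,e)
# orange button again for check
c,s=np.cos(v[2]/100),np.sin(v[2]/100);print('btn pred',v[:2]+np.array([[c,-s],[s,c]])@[-145,-82])
E
```

```text
[[624.3 342.3  54. ]
 [535.9 206.8  54. ]
 [405.5 291.1  54. ]
 [495.9 429.5  54. ]] [515.4 317.4  54. ] [np.float64(155.21373675965097), np.float64(161.79898505532498), np.float64(155.26856602417485), np.float64(165.2609764911088)]
[164 156 153] [130 126 130]
3019
platform [511.9 321.6 -56.8] 0.0367651991546154
btn pred [345.6 330.5]
```

```bash
python3 - <<'E'
from plan import *
plan(([545,150,170],Rd(np.pi/2)))
E
```

```text
t 50.875 pos [544.7 126.9 221.8] w 18.1 f [ 0.2  0.5 -1.1]
[[0.0041, 0.0008, 0.1135], [-0.0002, -0.0611, 0.0005]] mm 57 deg 22.0
```

Emit:
carry_out(moves=[[[0.001,0,0.025],[0,-0.013,0],-1],[[0.002,0,0.055],[0,-0.03,0],-1],[[0.003,0,0.09],[0,-0.05,0],-1],[[0.0041,0,0.1135],[0,-0.0611,0.0005],-1],[[0.0041,0,0.1135],[0,-0.0611,0.0005],-1],[[0.0041,0,0.1135],[0,-0.0611,0.0005],-1]])

```text
time: 51.62
tool_pos: [545.0, 149.8, 170.5]
eef_rot: [[0.0, 1.0, -0.001], [1.0, -0.0, 0.001], [0.001, -0.001, -1.0]]
contact_force: [0.0, 0.1, -1.7]
gripper_width: 17.8
```

```bash
python3 - <<'E'
from plan import *
plan(([399.6,410.3,130],Rd(TH+np.pi)))
im=snap('side','s35.png'); a=cv2.imread('pics/s35.png')
cv2.imwrite('pics/c35.png',cv2.resize(a[80:370,200:430],None,fx=2,fy=2,interpolation=2))
E
```

```text
t 51.625 pos [545.  149.8 170.5] w 17.8 f [ 0.   0.1 -1.7]
[[0.5209, -0.2909, 0.0818], [-0.0, -0.0002, -0.1428]] mm 301 deg 51.4
```

View pics/c35.png

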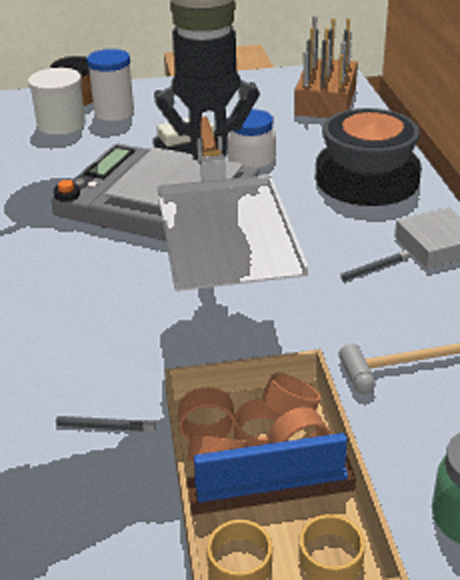

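Emit:
carry_out(moves=[[[0.03,-0.017,0],[0,0,-0.008],-1],[[0.09,-0.05,0],[0,0,-0.025],-1],[[0.155,-0.087,0],[0,0,-0.043],-1],[[0.22,-0.123,0],[0,0,-0.06],-1],[[0.285,-0.16,0],[0,0,-0.078],-1],[[0.35,-0.195,0],[0,0,-0.096],-1],[[0.41,-0.229,0.01],[0,0,-0.112],-1],[[0.47,-0.262,0.03],[0,0,-0.129],-1],[[0.51,-0.285,0.06],[0,0,-0.14],-1],[[0.5209,-0.2909,0.08],[0,0,-0.1428],-1],[[0.5209,-0.2909,0.0818],[0,0,-0.1428],-1],[[0.5209,-0.2909,0.0818],[0,0,-0.1428],-1]])

```text
time: 53.18
tool_pos: [399.9, 410.0, 130.0]
eef_rot: [[-0.781, 0.625, -0.0], [0.625, 0.781, 0.0], [0.0, 0.0, -1.0]]
contact_force: [-0.0, -0.5, -2.0]
gripper_width: 18.1
```

```bash
python3 - <<'E'
from plan import *
plan(([399.6,410.3,90],Rd(TH+np.pi)),([399.6,410.3,72],Rd(TH+np.pi)))
a=snap('side','s36.png'); a=cv2.imread('pics/s36.png')
b=snap('top','t36.png'); b=cv2.imread('pics/t36.png')
cv2.imwrite('pics/c36.png',np.hstack([cv2.resize(a[90:230,200:350],None,fx=2.6,fy=2.6,interpolation=2),cv2.resize(b[160:300,160:310],None,fx=2.6,fy=2.6,interpolation=2)]))
E
```

```text
t 53.175 pos [399.9 410.  130. ] w 18.1 f [-0.  -0.5 -2. ]
[[0.0008, 0.0001, 0.0801], [0.0, -0.0, -0.0001]] mm 40 deg 0.0
[[0.0008, 0.0001, 0.1161], [0.0, -0.0, -0.0001]] mm 58 deg 0.0
```

View pics/c36.png

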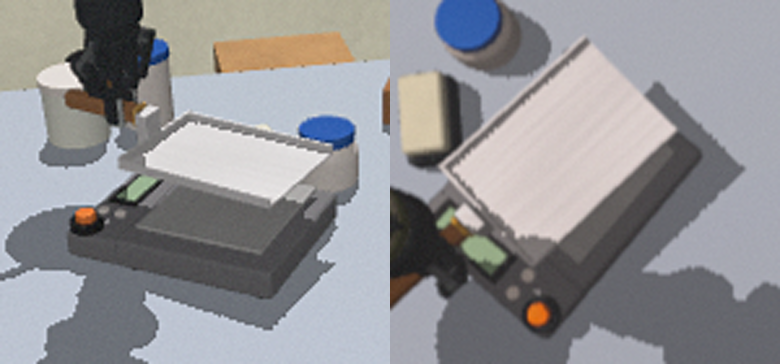

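Empty scoop is over the platform. Lower it gently.

Emit:
carry_out(moves=[[[0.0005,0,0.02],[0,0,0],-1],[[0.0005,0,0.05],[0,0,0],-1],[[0.0005,0,0.08],[0,0,0],-1],[[0.0005,0,0.1],[0,0,0],-1],[[0.0005,0,0.108],[0,0,0],-1],[[0.0005,0,0.113],[0,0,0],-1],[[0.0005,0,0.116],[0,0,0],-1],[[0.0005,0,0.1165],[0,0,0],-1],[[0.0005,0,0.1165],[0,0,0],-1]])

```text
time: 54.4
tool_pos: [399.4, 411.0, 71.9]
eef_rot: [[-0.782, 0.624, 0.0], [0.624, 0.782, 0.001], [0.0, 0.001, -1.0]]
contact_force: [0.0, -0.7, -0.5]
gripper_width: 17.9
```

```bash
python3 - <<'E'
from plan import *
plan()
o=robot.get_obs();print(o['torque'])
E
```

```text
t 54.4 pos [399.4 411.   71.9] w 17.9 f [ 0.  -0.7 -0.5]
[ 0.00466461  0.07804262 -0.04570482]
```

Emit:
carry_out(moves=[[[0,0,0.001],[0,0,0],-0.5],[[0,0,0.001],[0,0,0],-0.2],[[0,0,0.001],[0,0,0],0.1],[[0,0,0.001],[0,0,0],0.1],[[0,0,0.001],[0,0,0],0.1],[[0,0,0.001],[0,0,0],0.1],[[0,0,-0.05],[0,0,0],0.1],[[0,0,-0.15],[0,0,0],0.1],[[0,0,-0.26],[0,0,0],0.1],[[0,0,-0.3],[0,0,0],0.1],[[0,0,-0.3],[0,0,0],0.1]])

```text
time: 55.78
tool_pos: [400.1, 411.5, 223.3]
eef_rot: [[-0.782, 0.624, 0.003], [0.624, 0.782, 0.003], [-0.001, 0.004, -1.0]]
contact_force: [0.6, 0.4, -0.6]
gripper_width: 47.0
```

```bash
python3 - <<'E'
from plan import *
from fit import fit,box,near,rng,fillc,projn
plan()
a=snap('side','s37.png'); b=snap('top','t37.png')
m=fillc(near(rng(b,(0,0,180),(180,40,255)),projn('top',np.array([[515,317,57.]]))[0][::-1],48))
print('scoop',fit([box(-96,100,-68,68,3,3)],{'top':m},[514,319,-67],54))
a=cv2.imread('pics/s37.png');b=cv2.imread('pics/t37.png')
cv2.imwrite('pics/c37.png',np.hstack([cv2.resize(a[90:230,200:350],None,fx=2.6,fy=2.6,interpolation=2),cv2.resize(b[160:300,160:310],None,fx=2.6,fy=2.6,interpolation=2)]))
cv2.imwrite('pics/c38.png',np.hstack([cv2.resize(a[220:370,260:400],None,fx=2.8,fy=2.8,interpolation=2),cv2.resize(b[170:320,360:500],None,fx=2.8,fy=2.8,interpolation=2)]))
E
```

```text
t 55.775 pos [400.1 411.5 223.3] w 47.0 f [ 0.6  0.4 -0.6]
scoop (array([514.26683024, 319.90446672, -68.37900601]), np.float64(0.12258999794721603))
```

View pics/c37.png

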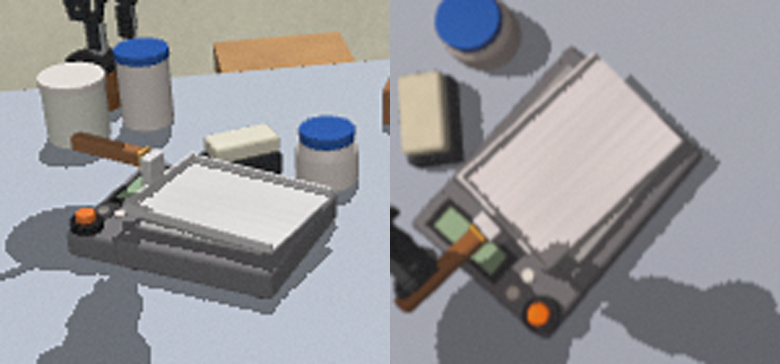

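View pics/c38.png

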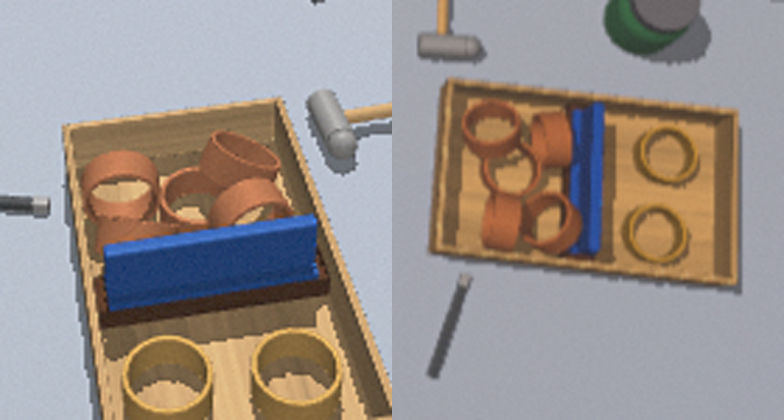

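```bash
python3 - <<'E'
from fit import *
im=cv2.cvtColor(cv2.imread('pics/s37.png'),cv2.COLOR_BGR2RGB)
m=fillc(near(rng(im,(105,120,40),(125,255,255)),(310,335),60))
for z in(4,8,12,16): print(z,fit(DIV,{'side':m},[545,-251,0],z))
im=cv2.cvtColor(cv2.imread('pics/t37.png'),cv2.COLOR_BGR2RGB)
m=fillc(near(rng(im,(105,120,40),(125,255,255)),projn('top',np.array([[545,-251,40.]]))[0][::-1],40))
print(fit(DIV,{'top':m},[545,-251,0],8))
E
```

```text
4 (array([ 5.45986288e+02, -2.49780075e+02, -1.72609702e-01]), np.float64(0.08346088230609894))
8 (array([ 544.94423894, -252.66403599,    0.57807458]), np.float64(0.09021973609924316))
12 (array([ 544.33910438, -256.28385113,    1.36392236]), np.float64(0.09851247817277908))
16 (array([ 543.71745297, -259.89521262,    2.12858439]), np.float64(0.11003602296113968))
(array([ 546.8253065 , -253.69522677,    1.37220293]), np.float64(0.32720494270324707))
```

```bash
python3 - <<'E'
from station import robot
print(robot.job_done())
E
```

```text
the job is handed in; nothing more can be done
None
```

I finished every step in the order asked and handed the job in at about 56 s of the 210 s limit. The hand-in reports no verdict.

- **Zero:** I pressed the orange button while the scoop was empty. The tool went down about 6 mm with roughly 11 N of force, and the button sprang back.
- **Divider:** I pushed it down with 28 N until it stopped at the height expected for fully home. It was still within about 2 mm of the slot position in the last pictures. The top-camera fit of it was poor because rings and shadow hide part of it; the side fit was good.
- **Weighing:** All five copper bangles were present. I put each one flat in the scoop and left the batch alone on the scale for more than 3 s. One bangle was knocked aside during the run, so I found it again before picking it up.
- **Tipping:** I carried the loaded scoop level to the tray and tipped it to 22° with its lip over the empty compartment. All five bangles slid out. They lie inside that compartment, but in a pile with some leaning on others rather than flat.
- **Scoop:** The empty scoop is back on the scale at about (514, 320) mm, against a platform centre of about (513, 320) mm. The gripper is open and clear of it.

In the final pictures, the brass bangles, hammer, jar, tub, stones and the one punch in view look untouched. I did not measure them or check the other punch at the end.

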